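# Set the stop collar to the setting fork

### The job

Set the height of the knurled stop collar on the threaded rod: put the red-handled setting fork flat on the round base with its slot round the rod, under the collar, then screw the collar down (clockwise from above) until its brass spring foot sits snugly on the fork, the spring clearly pressed but not bottomed (roughly half way). Never screw it tight so that the foot bottoms, leave everything else where it stands, and leave the fork in place under the collar.

Things in the scene. Friction and masses are not known exactly. Their poses are not given: they have to be found in the camera images.
- stand_seat (a point): centre of the upper face of a grey round steel base, 120 mm in diameter and 8 mm thick, fixed to the table; the rod's axis passes through it, upright
- rod_top (a point): top end, on the axis, of the upright steel threaded rod, 16 mm in diameter, that stands in the middle of the base; its top is 102 to 105 mm above the table
- collar: dark knurled steel collar on the rod, 43 mm wide, 28 mm tall; origin on the rod's axis at its underside (65 to 68 mm above the table at first), z up. Coarse right-hand thread: clockwise from above lowers it, 6 mm per radian (38 mm a turn); it drags with about 0.15 N m, the same all the way, and stays where it is left. Turning against the pressed foot takes clearly more moment
- collar_mid (a point): centre of the knurled collar, on the rod's axis, 14 mm above its underside. Under the collar, turning with it, hangs a brass foot on a spring, a disc 40 mm wide and 4 mm thick. Its free lower face is 10 to 15 mm below the collar's underside, different each time. It can be pressed up by 6 mm until it bottoms; the spring starts to give at 1 N and takes 4 N per mm (half way 13 N, bottomed 25 N)
- fork: loose setting fork, 0.14 kg: aluminium horseshoe 52 mm long, 50 mm wide, 34 mm tall, with a slot 20 mm wide open at the front, and a lighter red handle behind. Origin at the underside, in the middle of the slot, where the rod's axis comes when home; x points out of the slot's mouth (tine ends at x = 22 mm, closed end at -10 mm), z up
- fork_grip (a point): centre of the fork's red handle, half-way up: 90 mm behind the slot's middle (-x) and 13.5 mm above the underside; the handle runs from x = -56 to -128 mm, is 16 mm wide (y) and 26 mm tall
- sample_jar_1: bystander: sample jar with white lid, 46 mm wide, 68 mm tall, origin under its centre
- cap_06: bystander: yellow flip cap, 48 x 44 x 30 mm, origin under its centre
- grease_tin: bystander: flat tin with green lid, 66 mm wide, 31 mm tall, origin under its centre
- nozzle_tip_1: bystander: white nozzle tip standing upright, 29 mm wide, 70 mm tall, origin under its centre
There are look-alikes about, which are no part of the job. There is more than one size of the fork; the job needs the larger.

How it is judged:
On the way, in this order (a step that is already met when the one before it is completed fails the run):
1. the fork lies flat on the base with its slot round the rod, not yet pressed by the collar (horizontal distance between fork and stand_seat below 0.006 m and z of fork in the frame of stand_seat below 0.002 m and angle between fork's own z axis and vertical below 0.05 rad and contact force between collar and fork below 0.5 N), for 0.2 s.
2. the collar's foot has come to bear on the fork (contact force between collar and fork above 5 N), for 0.2 s.
At the end, for the whole second after the job is handed in: The fork stands flat on the base (tilt under 0.05 rad), its slot's middle within 6 mm of the rod's axis; the collar's foot presses on it with 5 to 19 N; collar and fork are at rest and released (contact force between collar and fork between 5 and 19 N and horizontal distance between fork and stand_seat below 0.006 m and angle between fork's own z axis and vertical below 0.05 rad and linear speed of fork below 0.01 m/s and angular speed of collar below 0.05 rad/s and contact force between the fingers and anything else below 0.1 N); the robot touches nothing.
It fails at once if the collar is screwed so tight on the fork that the foot bottoms (more than 24 N) (contact force between collar and fork above 24 N).
It fails at once if a bystander is moved by more than 20 mm (distance of any of sample_jar_1, cap_06, grease_tin, nozzle_tip_1 from where it was at the start of the episode above 0.02 m).
It also fails if it takes over 64 s, if anything falls off the work surface, if the arm or the gripper's body presses on something with over 40 N, if the wrist force passes 120 N, or if a joint passes its speed limit or range.

### The arm

A 6-joint arm with a two-finger parallel gripper is mounted at the origin on a cart in front of the work surface, level with it; the furniture and walls round the work are solid. World frame = base frame: x ahead of the robot, y to its left, z up, the work surface at z = 0. Lengths are in m, angles in rad, forces in N, time in s.
With the tool pointing down it reaches from about 0.375 to 0.9 m from the base axis. Payload 3.1 kg.
Tool frame: the origin (TCP) lies midway between the tips of the shut fingers; the grasp point (between the pads) lies manip.grip_depth behind it (manip.grip_depth is the distance from the TCP to the grasp point, in m); z points along the fingers, y is the direction in which the jaws open and shut (so a half turn about z gives the same grasp; the last joint's range is limited). The gripper opens to 85 mm and grips with 20 to 120 N. Pads are 22 mm wide; open, the fingers measure 114 mm over their backs; the gripper's body (76 mm by 85 mm) begins 54 mm behind the grasp point. The pads swing forward as they close: fully open they stand 13 mm farther back than shut.
Start: joints at [1.024, 0.527, 1.433, -0, 1.181, -0.178], TCP at [0.225, 0.583, 0.231] pointing down, gripper open.
Joint ranges: [-3.08, 3.08], [-0.75, 2.2], [0.22, 2.44], [-1.43, 4.57], [0, 2.65], [-2.85, 2.85]. Speed limits (rad/s): [2.79, 2.79, 3.14, 3.14, 3.14, 3.14].

### API

Orientations are given as a unit quaternion [x, y, z, w].
In Python, from station import manip, vision gives the robot as it stands.
- The arm moves only by the shell command python3 -m crank 'ROWS' [FORCE]. ROWS is JSON, a list of rows, each an object with "grip": the closure, from 0 (fully open) to 1 (shut); "offset": the shift along the tool's x, y, z in mm, a list of three; "angular": the turn, a rotation vector about the tool's x, y, z in degrees, a list of three. A call has 1 to 10 rows; each row is the pose to reach, as a shift and turn from the pose commanded when the call began, along the tool's axes at that moment; what a row does not reach only later rows make up. A row lasts 1/10 s, in which the tool goes at most 50 mm and 8.59 degrees, less where a joint would pass 70% of its speed; a pose out of reach is approached as far as the arm can. A call with a gripper value outside its range is refused whole. The fingers move at their own pace and stop on an object; FORCE is the grip in N (left out, the last holds). Time passes only in rows, so rows that repeat a pose let the fingers close. It gives the time, the measured TCP pose, the force and the opening at its end, in the units of the state.
- manip.sense(): the state, without advancing time (a new reading comes with each control period).
- vision.snapshot(name): name is "scene" or "top" or "wrist"; returns a dict with "pixels" (400x640x3 uint8, red, green, blue), "intrinsics" (3x3 intrinsics, pixels), "R" (3x3) and "t" (3): a world point X has camera coordinates R X + t. Camera axes: x right, y down, z forward; pixel columns grow to the right and rows downward; lengths in m; the calibration is good to about 2 mm. The wrist camera is an equidistant fisheye: a pixel r from the principal point sees the ray r / f radians off the axis. A picture is of the moment at which its call begins. There is no depth.
- manip.sign_off(): hands the job in, once; it reports no verdict.
The state is a dict: "t": time; "q": joint angles; "qd": joint speeds; "tau": joint torques, N m; "tcp_pos": TCP position; "tool_rot": TCP orientation; "force": force on the tool from outside, world axes, zero at the start; "ft_torque": the same for the moment, N m; "finger_gap": opening from 0.0 (shut) to 1.0 (fully open).
Only numpy, scipy, OpenCV 4.12 (cv2) and the standard library are available. Lean on these libraries where they do the work, as an engineer would, in place of code of your own. Each camera call takes 0.05 s, during which the arm holds its last target.

## Working session

There is one attempt and no reset: what is moved stays moved. The work goes in short steps, Python scripts to look and compute and a shell command to move; the robot and the scene stay as the last step left them, time stands still between calls to the robot, and variables do not carry over. Pictures are saved under pics/ and viewed, and the job is handed in when it is done.

```bash
ls; mkdir -p pics; python3 - <<'E'
from station import manip, vision
import cv2
s=manip.sense(); print({k:s[k] for k in('t','tcp_pos','tool_rot','force','finger_gap')}, manip.grip_depth)
for n in('scene','top','wrist'):
    d=vision.snapshot(n); cv2.imwrite(f'pics/{n}0.png',d['pixels'][:,:,::-1]); print(n,d['intrinsics'],d['R'],d['t'])
E
```

```text
pics
{'t': 0.0, 'tcp_pos': array([0.22489279, 0.58235907, 0.23033321]), 'tool_rot': array([ 1.83347200e-01,  9.83047603e-01, -1.02827382e-03, -3.97268490e-04]), 'force': array([ 0.22253633, -0.08311622,  0.43305736]), 'finger_gap': 1.0064532043251242} 0.0187
scene [[365.52051054   0.         324.83592905]
 [  0.         365.52051054 203.18343132]
 [  0.           0.           1.        ]] [[ 6.46953585e-01 -7.62529304e-01  3.44779830e-04]
 [-4.70981984e-01 -3.99951281e-01 -7.86266459e-01]
 [ 5.99689111e-01  5.08515519e-01 -6.17887479e-01]] [-0.14134929  0.42514363  0.45319412]
top [[431.64318868   0.         324.48667369]
 [  0.         431.64318868 198.49756297]
 [  0.           0.           1.        ]] [[-0.0213394  -0.99954855 -0.02115019]
 [-0.99040773  0.02402348 -0.1360713 ]
 [ 0.13651798  0.01804363 -0.99047326]] [0.26089594 0.49149922 0.96034979]
wrist [[309.70691629   0.         322.55566183]
 [  0.         309.70691629 199.76122332]
 [  0.           0.           1.        ]] [[ 0.36136039  0.93242271 -0.00255947]
 [ 0.88802832 -0.34331581  0.30584304]
 [ 0.28429629 -0.11279244 -0.95207851]] [-0.62390732 -0.03917822  0.38007424]
```

View pics/scene0.png

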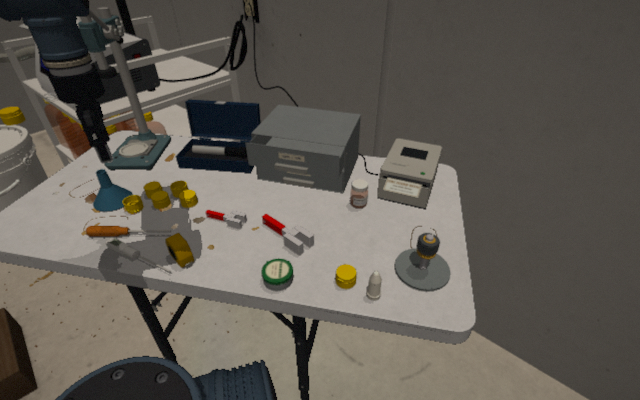

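View pics/top0.png

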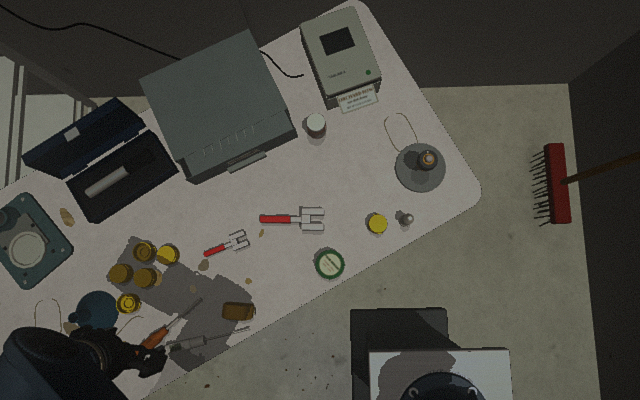

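View pics/wrist0.png

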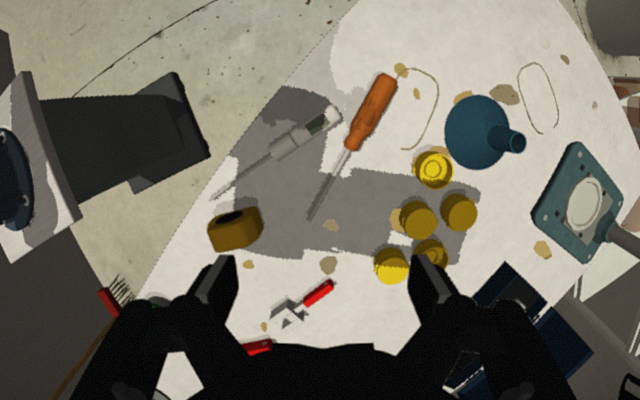

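Scene and top both show two red-handled forks: the small one at top (228,244) / scene (227,217), and the large one at top (292,218) / scene (288,233). The collar stand is at top (420,167) / scene (425,262). I'll take the large fork and check it in enlarged crops.

```bash
python3 - <<'E'
import cv2,numpy as np
t=cv2.imread('pics/top0.png'); s=cv2.imread('pics/scene0.png')
a=cv2.resize(t[190:270,190:340],None,fx=5,fy=5,interpolation=cv2.INTER_CUBIC)
cv2.imwrite('pics/c1.png',a)
a=cv2.resize(t[130:235,360:460],None,fx=5,fy=5,interpolation=cv2.INTER_CUBIC)
b=cv2.resize(s[220:300,385:460],(500,525),interpolation=cv2.INTER_CUBIC)
cv2.imwrite('pics/c2.png',a); cv2.imwrite('pics/c3.png',b)
E
```

```text
(no output)
```

View pics/c1.png

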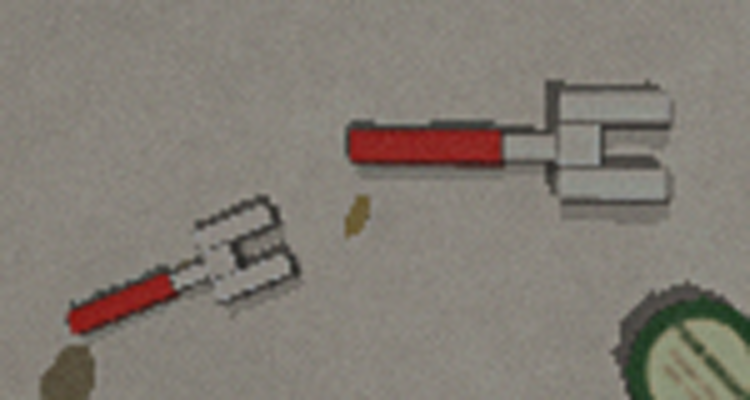

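View pics/c2.png

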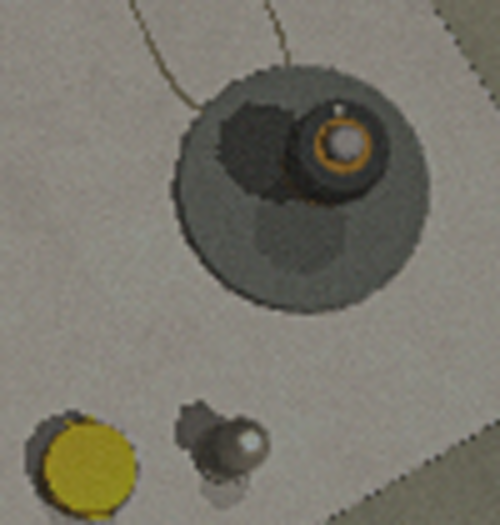

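View pics/c3.png

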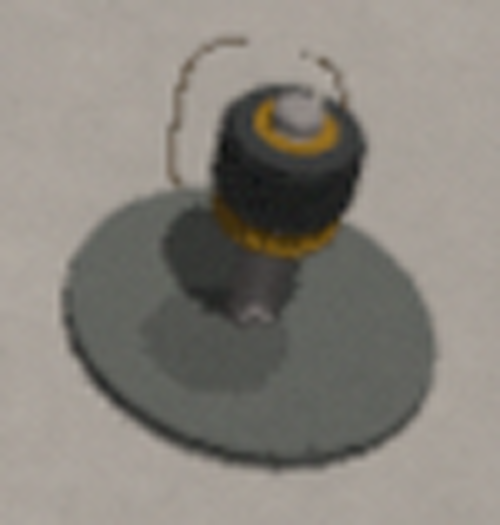

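The close crops confirm the choice. The large fork's handle spans top (260..291, 219) with the tine ends at x≈324, so it is ~52 mm long; the other fork is clearly smaller. The collar's rod top is at (429,158) and the base disc centre at about (420.5,167.5). Next I'll measure positions.

```bash
cat > h.py <<'E'
import numpy as np,cv2
from station import manip,vision
from scipy.spatial.transform import Rotation as Ro
def load(n): return vision.snapshot(n)
def p2w(d,u,v,z):
    K=np.array(d['intrinsics']);R=np.array(d['R']);t=np.array(d['t'])
    r=R.T@np.linalg.inv(K)@[u,v,1]; c=-R.T@t
    return c+r*(z-c[2])/r[2]
def w2p(d,X):
    K=np.array(d['intrinsics']);c=np.array(d['R'])@X+np.array(d['t']); p=K@c; return p[:2]/p[2]
def fish(d,u,v,z):
    K=np.array(d['intrinsics']);R=np.array(d['R']);t=np.array(d['t'])
    x=np.array([u-K[0,2],v-K[1,2]]);r=np.linalg.norm(x);a=r/K[0,0]
    ray=R.T@np.r_[np.sin(a)*x/max(r,1e-9),np.cos(a)];c=-R.T@t
    return c+ray*(z-c[2])/ray[2]
def fishp(d,X):
    K=np.array(d['intrinsics']);c=np.array(d['R'])@X+np.array(d['t'])
    r=np.hypot(*c[:2]);a=np.arctan2(r,c[2]);return K[:2,2]+K[0,0]*a*c[:2]/r
E
python3 - <<'E'
from h import *
d=load('top');s=load('scene')
f=lambda x,y,x0,y0:(x0+(x+.5)/5-.5,y0+(y+.5)/5-.5)
g=lambda x,y:(385+x*75/500-.4,220+y*80/525-.4)
P=lambda n,w:print(n,np.round(w*1000,1))
img=d['pixels'].astype(int)
m=(img[:,:,0]>110)&(img[:,:,1]<70)&(img[:,:,2]<70)
m[:,:255]=0;m[:,330:]=0;m[:205]=0;m[232:]=0
v,u=np.nonzero(m);print(len(u),u.min(),u.max(),v.min(),v.max(),u.mean(),v.mean())
h=p2w(d,u.mean(),v.mean(),.0265);P('handle top',h)
W=np.array([p2w(d,a,b,.0265)[:2] for a,b in zip(u,v)])
C=W-W.mean(0);U,S,V=np.linalg.svd(C,full_matrices=False);print('axis',V[0],np.ptp(C@V[0]),np.ptp(C@V[1]))
for q in [(670,107),(667,184),(560,107),(560,184)]: P('tine',p2w(d,*f(*q,190,190),.034))
P('slotmouth',p2w(d,*f(669,146,190,190),.034))
P('slot closed end',p2w(d,*f(603,146,190,190),.034))
# base
for n,pts,z in [('L',(175,188),.008),('R',(430,188),.008),('T',(302,65),.008),('B',(302,312),.008)]:
    P('base'+n,p2w(d,*f(*pts,360,130),z))
P('rodtop',p2w(d,*f(343,142,360,130),.1035))
P('rodtop scene',p2w(s,*g(300,112),.1035))
for q in [(62,290),(437,345),(250,182),(265,455)]: P('base sc',p2w(s,*g(*q),.008))
P('nozzle',p2w(d,*f(245,440,360,130),.07));P('cap',p2w(d,*f(90,468,360,130),.03))
P('tin',p2w(d,329,264,.031));P('jar',p2w(d,316,121,.068))
E
```

```text
178 260 289 216 221 274.5280898876405 218.52808988764045
handle top [454.5 366.9  26.5]
axis [-0.02298245 -0.99973587] 0.06775672461126148 0.011669435767662346
tine [468.6 252.3  34. ]
tine [433.1 254.5  34. ]
tine [469.8 303.1  34. ]
tine [434.2 303.6  34. ]
slotmouth [450.6 253.2  34. ]
slot closed end [451.3 283.6  34. ]
baseL [572.7  80.9   8. ]
baseR [569.5 -40.3   8. ]
baseT [631.4  17.4   8. ]
baseB [511.3  23.5   8. ]
rodtop [571.3  21.6 103.5]
rodtop scene [569.4  19.4 103.5]
base sc [541.7  73.4   8. ]
base sc [599.7 -32.4   8. ]
base sc [628.1  50.7   8. ]
base sc [522.8 -11.7   8. ]
nozzle [445.6  64.2  70. ]
cap [437.9 128.8  30. ]
tin [347.5 242.7  31. ]
jar [672.7 264.7  68. ]
```

```bash
cat >> h.py <<'E'
def need(pos,ydir,t=None):
    """offset in tool mm and angle about tool z, to tool-down pose with tool y heading ydir deg"""
    s=manip.sense();R=Ro.from_quat(s['tool_rot']).as_matrix()
    yh=np.degrees(np.arctan2(R[1,1],R[0,1]))
    a=ydir-yh
    a=(a+180)%360-180
    print('t',round(s['t'],2),'tcp',np.round(s['tcp_pos']*1000,1),'ydir',round(yh,2),'q6',round(s['q'][5],3),'zax',np.round(R[:,2],4),'F',np.round(s['force'],2),'T',np.round(s['ft_torque'],3),'gap',round(s['finger_gap'],3))
    # exact relative rotation to vertical
    y=np.array([np.cos(np.radians(ydir)),np.sin(np.radians(ydir)),0]);z=np.array([0,0,-1.]);x=np.cross(y,z)
    Rt=np.c_[x,y,z]
    print('offset mm',np.round(R.T@(np.array(pos)-s['tcp_pos'])*1000,1),'rotvec deg',np.round(np.degrees(Ro.from_matrix(R.T@Rt).as_rotvec()),2))
E
python3 -c "
from h import *
need([.453,.3665,.09],-1.3)"
```

```text
t 0.25 tcp [225.1 582.7 230.8] ydir 68.87 q6 -0.178 zax [-5.e-04 -9.e-04 -1.e+00] F [-0.23 -0.39  0.52] T [-0.005  0.009 -0.032] gap 1.001
offset mm [-290.5 -119.4  140.9] rotvec deg [-6.000e-02  3.000e-02  7.017e+01]
```

```bash
python3 -m crank '[{"grip":0,"offset":[-290,-119,140],"angular":[0,0,70]},{"grip":0,"offset":[-290,-119,140],"angular":[0,0,70]},{"grip":0,"offset":[-290,-119,140],"angular":[0,0,70]},{"grip":0,"offset":[-290,-119,140],"angular":[0,0,70]},{"grip":0,"offset":[-290,-119,140],"angular":[0,0,70]},{"grip":0,"offset":[-290,-119,140],"angular":[0,0,70]},{"grip":0,"offset":[-290,-119,140],"angular":[0,0,70]},{"grip":0,"offset":[-290,-119,140],"angular":[0,0,70]},{"grip":0,"offset":[-290,-119,140],"angular":[0,0,70]},{"grip":0,"offset":[-290,-119,140],"angular":[0,0,70]}]' 40; python3 - <<'E'
from h import *
need([.453,.3665,.003],-1.3)
d=load('wrist');cv2.imwrite('pics/w1.png',d['pixels'][:,:,::-1])
for X in([.453,.3665,.0265],[.4515,.275,.034],[.454,.33,.0265],[.455,.402,.0265]):print(fishp(d,np.array(X)))
E
```

```text
t: 1.25
tcp_pos: [0.4528, 0.3676, 0.0914]
tool_rot: [0.713, 0.701, -0.0, -0.0]
force: [-0.7, 0.0, -0.0]
finger_gap: 1.0
t 1.25 tcp [452.8 367.6  91.4] ydir -0.99 q6 0.507 zax [-1.e-04  1.e-04 -1.e+00] F [-0.73  0.01 -0.02] T [0.017 0.001 0.033] gap 1.0
offset mm [-1.1  0.3 88.4] rotvec deg [-0.01 -0.01  0.31]
[322.74536363 217.28202731]
[322.91731704 323.17966396]
[324.9228863  261.88518339]
[324.74101951 168.50505603]
```

View pics/w1.png

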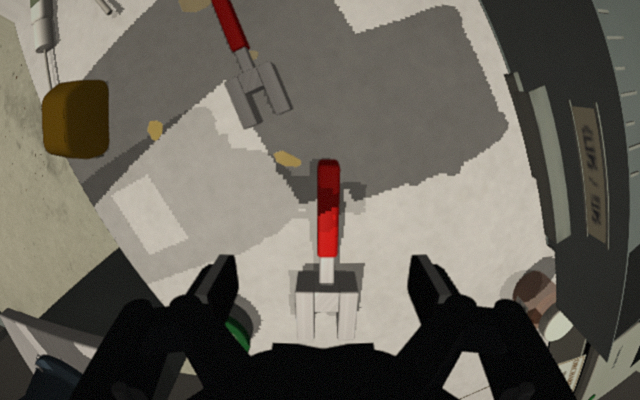

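The wrist view shows the large fork's handle running from (328,160) to (328,257), centred between the open fingers to within about 3 px. I'll descend.

```bash
python3 -m crank '[{"grip":0,"offset":[0,2,45],"angular":[0,0,0.3]},{"grip":0,"offset":[0,2,75],"angular":[0,0,0.3]},{"grip":0,"offset":[0,2,88],"angular":[0,0,0.3]},{"grip":0,"offset":[0,2,88],"angular":[0,0,0.3]},{"grip":1,"offset":[0,2,88],"angular":[0,0,0.3]},{"grip":1,"offset":[0,2,88],"angular":[0,0,0.3]},{"grip":1,"offset":[0,2,88],"angular":[0,0,0.3]},{"grip":1,"offset":[0,2,88],"angular":[0,0,0.3]},{"grip":1,"offset":[0,2,88],"angular":[0,0,0.3]},{"grip":1,"offset":[0,2,88],"angular":[0,0,0.3]}]' 60; python3 - <<'E'
from h import *
need([.453,.3665,.003],-1.3)
d=load('wrist');cv2.imwrite('pics/w2.png',d['pixels'][:,:,::-1])
d=load('scene');cv2.imwrite('pics/s2.png',cv2.resize(d['pixels'][160:320,190:450,::-1],None,fx=3,fy=3,interpolation=2))
E
```

```text
t: 2.3
tcp_pos: [0.4553, 0.3676, 0.004]
tool_rot: [0.716, 0.698, 0.001, 0.0]
force: [-0.6, -0.0, 3.8]
finger_gap: 0.172
t 2.3 tcp [455.3 367.6   4. ] ydir -1.42 q6 0.513 zax [ 1.1e-03  5.0e-04 -1.0e+00] F [-0.65 -0.02  3.79] T [-0.165  0.077 -0.02 ] gap 0.172
offset mm [-1.2 -2.3  1. ] rotvec deg [ 0.06 -0.03 -0.12]
```

View pics/s2.png

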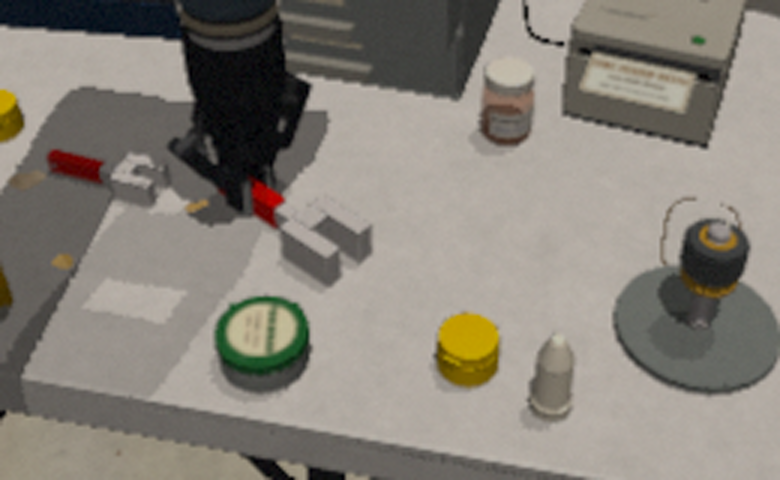

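The fork's handle is gripped (gap 0.172, about 15 mm). I'll lift it and check for droop.

```bash
python3 -m crank '[{"grip":1,"offset":[0,0,-15],"angular":[0,0,0]},{"grip":1,"offset":[0,0,-35],"angular":[0,0,0]},{"grip":1,"offset":[0,0,-40],"angular":[0,0,0]},{"grip":1,"offset":[0,0,-40],"angular":[0,0,0]}]' 80; python3 - <<'E'
from h import *
need([.571,.20,.044],-1.3)
for n in('top','scene','wrist'):
    d=load(n);cv2.imwrite(f'pics/{n}3.png',d['pixels'][:,:,::-1])
cv2.imwrite('pics/x3.png',np.hstack([cv2.resize(cv2.imread('pics/top3.png')[170:250,240:340],(500,400),interpolation=2)]))
E
```

```text
t: 2.8
tcp_pos: [0.4554, 0.3677, 0.0443]
tool_rot: [0.716, 0.698, 0.001, 0.0]
force: [1.0, 0.5, -1.5]
finger_gap: 0.172
t 2.8 tcp [455.4 367.7  44.3] ydir -1.44 q6 0.513 zax [ 0.0018  0.001  -1.    ] F [ 0.95  0.48 -1.51] T [ 0.181 -0.052  0.005] gap 0.172
offset mm [-164.7  119.8    0.4] rotvec deg [ 0.1  -0.06 -0.14]
```

View pics/x3.png

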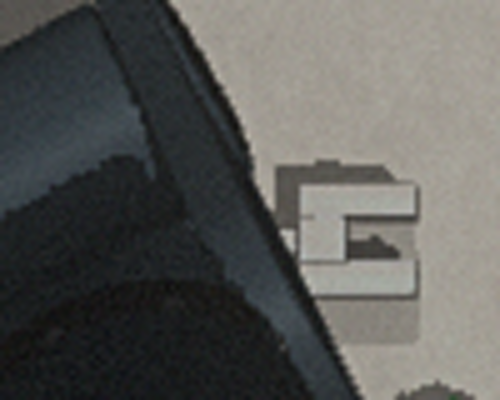

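View pics/wrist3.png

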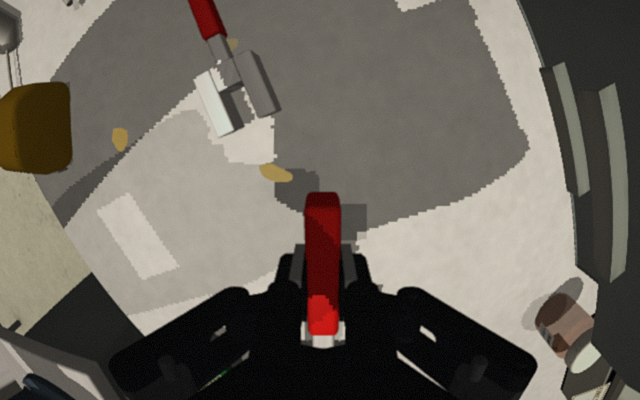

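The lifted fork sits level in top view: tine ends at crop x=418 (px ≈323.6), slot midline y≈239 (px ≈217.8). Measuring it relative to the TCP.

```bash
python3 - <<'E'
from h import *
d=load('top')
f=lambda x,y:(240+(x+.5)/5-.5,170+(y+.5)/5-.5)
for n,q in dict(mouthmid=(418,239),tl=(418,184),bl=(418,298),tin=(418,216),bin=(418,261),tin2=(350,216),bin2=(350,261),closed=(349,239),back_t=(300,184)).items(): print(n,np.round(1000*p2w(d,*f(*q),.074),1))
E
```

```text
mouthmid [450.1 252.7  74. ]
tl [474.5 252.2  74. ]
bl [424.  253.2  74. ]
tin [460.3 252.5  74. ]
bin [440.3 252.9  74. ]
tin2 [461.  282.6  74. ]
bin2 [441.  282.9  74. ]
closed [450.8 283.2  74. ]
back_t [475.8 304.5  74. ]
```

```bash
python3 -m crank '[{"grip":1,"offset":[-30,20,0],"angular":[0,0,0]},{"grip":1,"offset":[-66,45,0],"angular":[0,0,0]},{"grip":1,"offset":[-102,70,0],"angular":[0,0,0]},{"grip":1,"offset":[-138,95,0],"angular":[0,0,0]},{"grip":1,"offset":[-168,115,10],"angular":[0,0,0]},{"grip":1,"offset":[-182,125,22],"angular":[0,0,0]},{"grip":1,"offset":[-182,125,29],"angular":[0,0,0]},{"grip":1,"offset":[-182,125,29],"angular":[0,0,0]},{"grip":1,"offset":[-182,125,29],"angular":[0,0,0]}]'; python3 - <<'E'
from h import *
need([.571,.10,.015],-1.4)
for n in('top','scene','wrist'):
    d=load(n);cv2.imwrite(f'pics/{n}4.png',d['pixels'][:,:,::-1])
cv2.imwrite('pics/x4.png',cv2.resize(cv2.imread('pics/top4.png')[120:220,350:450],(600,600),interpolation=2))
cv2.imwrite('pics/y4.png',cv2.resize(cv2.imread('pics/scene4.png')[200:300,360:480],(720,600),interpolation=2))
E
```

```text
t: 3.9
tcp_pos: [0.5734, 0.1838, 0.0137]
tool_rot: [0.715, 0.699, -0.001, -0.001]
force: [0.0, 0.7, -1.0]
finger_gap: 0.173
t 3.9 tcp [573.4 183.8  13.7] ydir -1.35 q6 0.147 zax [-2.8e-03  2.0e-04 -1.0e+00] F [ 0.04  0.73 -0.97] T [ 0.095  0.062 -0.022] gap 0.173
offset mm [-83.8  -0.5  -1.3] rotvec deg [-0.16 -0.01  0.05]
```

View pics/x4.png

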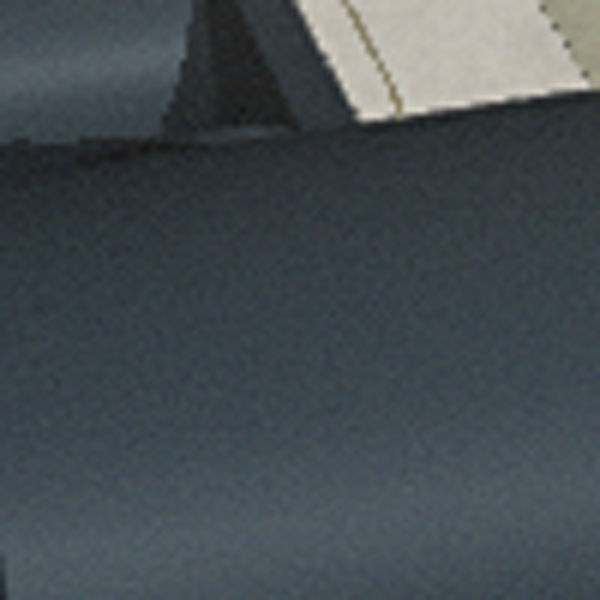

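View pics/y4.png

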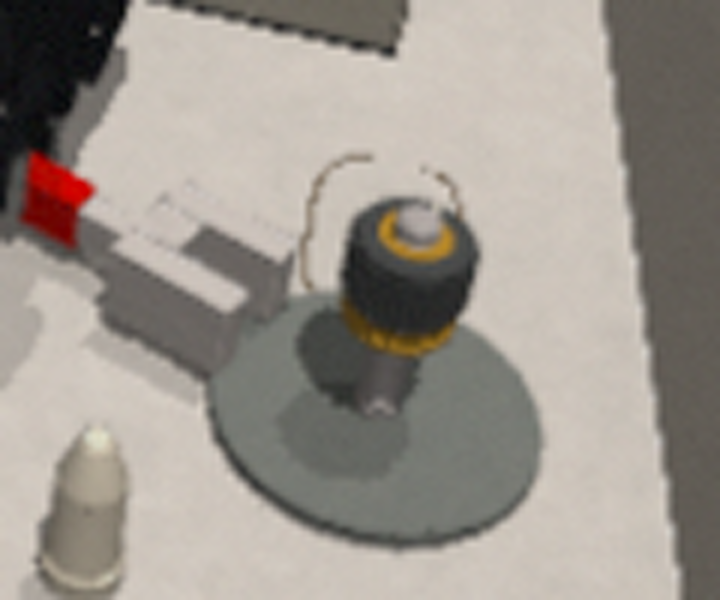

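Top is blocked by the arm. Scene shows the fork just in front of the base: the mouth's inner corners are at crop (250,292) and (268,263), and the rod foot is at (383,405). I'll check the lateral alignment from scene.

```bash
python3 - <<'E'
from h import *
d=load('scene')
f=lambda x,y:(360+(x+.5)/6-.5,200+(y+.5)/6-.5)
for n,q,z in [('near out',(216,312),.044),('near in',(250,292),.044),('far in',(265,263),.044),('far out',(296,244),.044),('rodtop',(420,226),.1035),('baseL',(208,390),.008),('baseR',(542,440),.008),('baseT',(375,290),.008),('baseB',(390,540),.008)]: print(n,np.round(1000*p2w(d,*f(*q),z),1))
# predicted overlay
im=cv2.imread('pics/y4.png')
def pt(X): u,v=w2p(d,np.array(X)); return (int((u-360+.5)*6),int((v-200+.5)*6))
o=np.array([.571,.0875]);
for c,O in (((0,0,255),np.array([.5695,.0905])),):
  a=np.radians(-91.4);ex=np.array([np.cos(a),np.sin(a)]);ey=np.array([-ex[1],ex[0]])
  pts=[(22,-25),(22,-10),(-10,-10),(-10,10),(22,10),(22,25),(-30,25),(-30,-25)]
  P=[pt(np.r_[O+(p[0]*ex+p[1]*ey)/1000,.044]) for p in pts]
  cv2.polylines(im,[np.array(P)],True,c,1)
for k,zz in ((.06,.008),(.008,.1035),(.008,.008)):
  P=[pt([.5705+k*np.cos(t),.0205+k*np.sin(t),zz]) for t in np.linspace(0,6.28,60)]
  cv2.polylines(im,[np.array(P)],True,(0,255,0),1)
cv2.imwrite('pics/ov4.png',im)
E
```

```text
near out [543.3  75.1  44. ]
near in [560.  71.  44.]
far in [576.6  74.6  44. ]
far out [592.9  71.   44. ]
rodtop [567.8  18.6 103.5]
baseL [540.2  71.6   8. ]
baseR [597.4 -32.9   8. ]
baseT [626.4  49.8   8. ]
baseB [521.6 -12.9   8. ]
```

View pics/ov4.png

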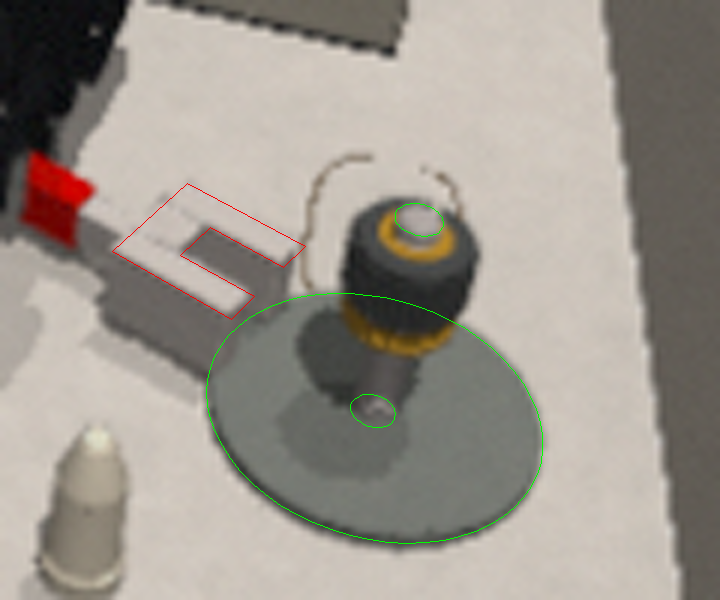

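Both views agree that the slot will pass about 4 mm to −x of the rod, so I'll shift +4 mm in tool y, raise 2 mm and slide partway in, watching force.

```bash
python3 -m crank '[{"grip":1,"offset":[0,4,-2],"angular":[0,0,0]},{"grip":1,"offset":[0,4,-2],"angular":[0,0,0]},{"grip":1,"offset":[-8,4,-2],"angular":[0,0,0]},{"grip":1,"offset":[-16,4,-2],"angular":[0,0,0]},{"grip":1,"offset":[-24,4,-2],"angular":[0,0,0]},{"grip":1,"offset":[-32,4,-2],"angular":[0,0,0]},{"grip":1,"offset":[-36,4,-2],"angular":[0,0,0]},{"grip":1,"offset":[-36,4,-2],"angular":[0,0,0]}]'; python3 - <<'E'
from h import *
need([.571,.10,.015],-1.4)
for n in('scene','wrist'):
    d=load(n);cv2.imwrite(f'pics/{n}5.png',d['pixels'][:,:,::-1])
cv2.imwrite('pics/y5.png',cv2.resize(cv2.imread('pics/scene5.png')[200:300,360:480],(720,600),interpolation=2))
E
```

```text
t: 4.9
tcp_pos: [0.5784, 0.1453, 0.0163]
tool_rot: [0.716, 0.698, -0.0, -0.0]
force: [-0.8, 0.6, -1.6]
finger_gap: 0.171
t 4.9 tcp [578.4 145.3  16.3] ydir -1.51 q6 0.085 zax [-2.e-04 -0.e+00 -1.e+00] F [-0.79  0.6  -1.55] T [ 0.087 -0.     0.013] gap 0.171
offset mm [-45.4  -6.2   1.3] rotvec deg [-0.01  0.   -0.11]
```

View pics/y5.png

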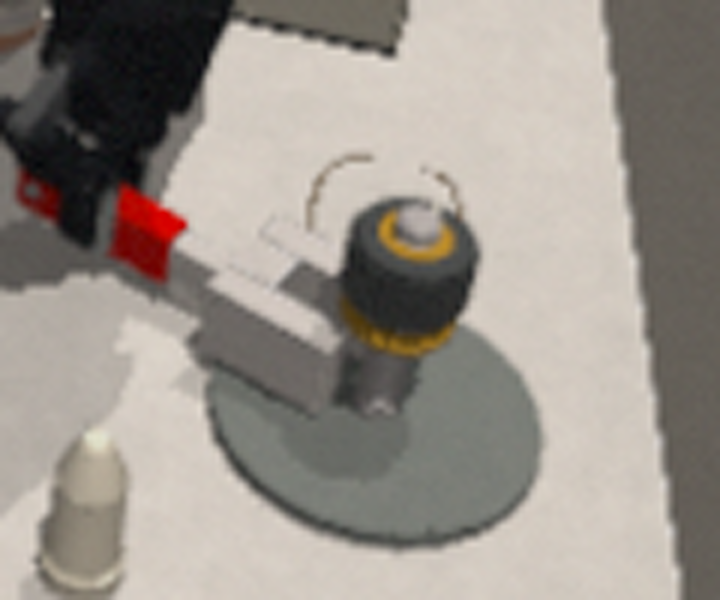

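View pics/wrist5.png

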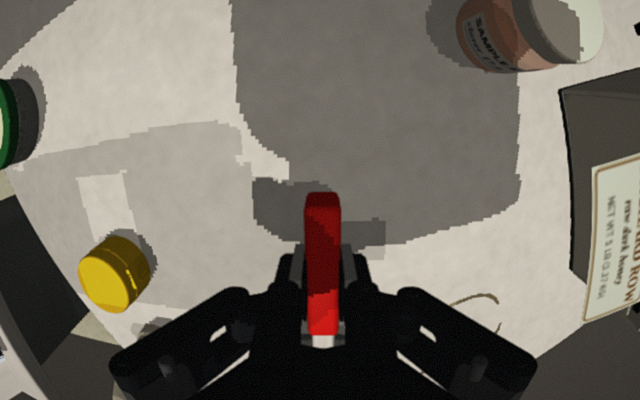

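```bash
python3 - <<'E'
from h import *
d=load('scene')
im=cv2.imread('pics/y5.png')
def pt(X): u,v=w2p(d,np.array(X)); return (int((u-360+.5)*6),int((v-200+.5)*6))
for c,O in (((0,0,255),np.array([.5734,.0523])),((255,0,0),np.array([.5715,.056]))):
  a=np.radians(-91.4);ex=np.array([np.cos(a),np.sin(a)]);ey=np.array([-ex[1],ex[0]])
  pts=[(22,-25),(22,-10),(-10,-10),(-10,10),(22,10),(22,25),(-30,25),(-30,-25)]
  P=[pt(np.r_[O+(p[0]*ex+p[1]*ey)/1000,.0463]) for p in pts]
  cv2.polylines(im,[np.array(P)],True,c,1)
cv2.imwrite('pics/ov5.png',im[150:450,100:500].repeat(2,0).repeat(2,1)[:600,:800])
E
```

```text
(no output)
```

View pics/ov5.png

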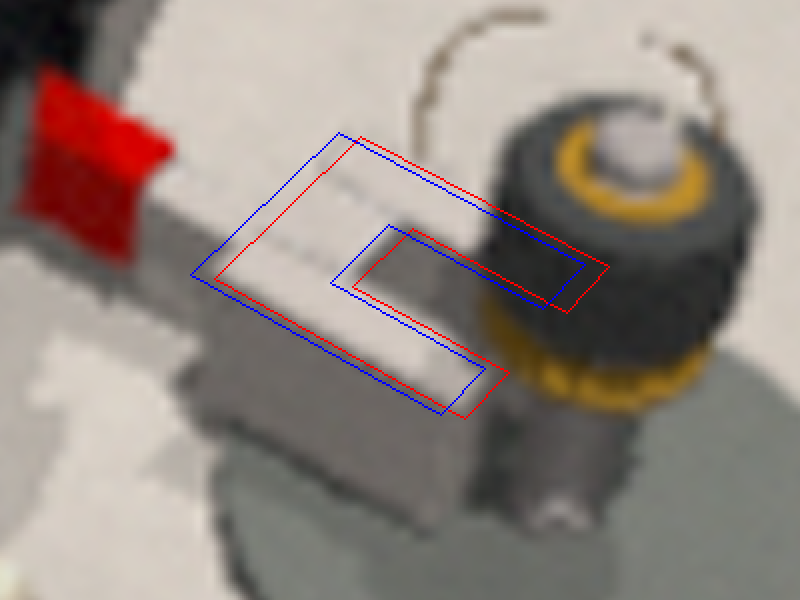

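The overlay places the fork's x between 0.5715 and 0.573, so it is centred on the rod to about 1–2 mm. I'll take 1 mm back and slide on, reading forces.

```bash
python3 -m crank '[{"grip":1,"offset":[0,-1,0],"angular":[0,0,0]},{"grip":1,"offset":[-5,-1,0],"angular":[0,0,0]},{"grip":1,"offset":[-10,-1,0],"angular":[0,0,0]},{"grip":1,"offset":[-14,-1,0],"angular":[0,0,0]},{"grip":1,"offset":[-14,-1,0],"angular":[0,0,0]}]'; python3 - <<'E'
from h import *
need([.571,.10,.015],-1.4)
d=load('scene');cv2.imwrite('pics/y6.png',cv2.resize(d['pixels'][200:300,360:480,::-1],(720,600),interpolation=2))
E
```

```text
t: 5.55
tcp_pos: [0.5771, 0.1315, 0.0163]
tool_rot: [0.716, 0.698, -0.0, 0.0]
force: [0.6, 0.3, -1.0]
finger_gap: 0.167
t 5.55 tcp [577.1 131.5  16.3] ydir -1.48 q6 0.061 zax [-0.e+00 -1.e-04 -1.e+00] F [ 0.55  0.33 -1.05] T [ 0.073  0.    -0.045] gap 0.167
offset mm [-31.7  -5.3   1.3] rotvec deg [-0.    0.01 -0.08]
```

View pics/y6.png

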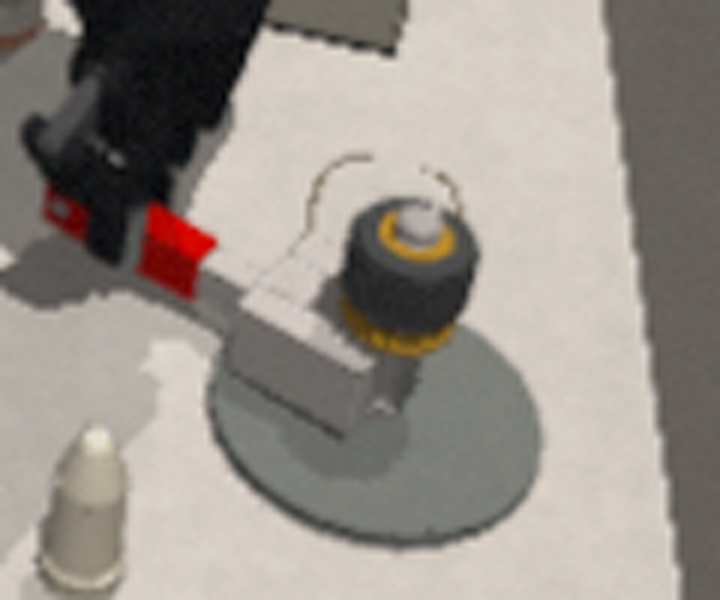

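```bash
python3 -m crank '[{"grip":1,"offset":[-5,0,0],"angular":[0,0,0]},{"grip":1,"offset":[-10,0,0],"angular":[0,0,0]},{"grip":1,"offset":[-14,0,0],"angular":[0,0,0]},{"grip":1,"offset":[-14,0,0],"angular":[0,0,0]}]'; python3 - <<'E'
from h import *
need([.571,.10,.015],-1.4)
d=load('scene');cv2.imwrite('pics/y7.png',cv2.resize(d['pixels'][200:300,360:480,::-1],(720,600),interpolation=2))
E
```

```text
t: 6.0
tcp_pos: [0.5767, 0.1176, 0.0163]
tool_rot: [0.716, 0.698, -0.0, 0.0]
force: [-0.5, -0.2, -1.0]
finger_gap: 0.169
t 6.0 tcp [576.7 117.6  16.3] ydir -1.48 q6 0.037 zax [-1.e-04 -1.e-04 -1.e+00] F [-0.46 -0.25 -0.96] T [ 0.089 -0.029 -0.025] gap 0.169
offset mm [-17.7  -5.3   1.3] rotvec deg [-0.    0.01 -0.08]
```

View pics/y7.png

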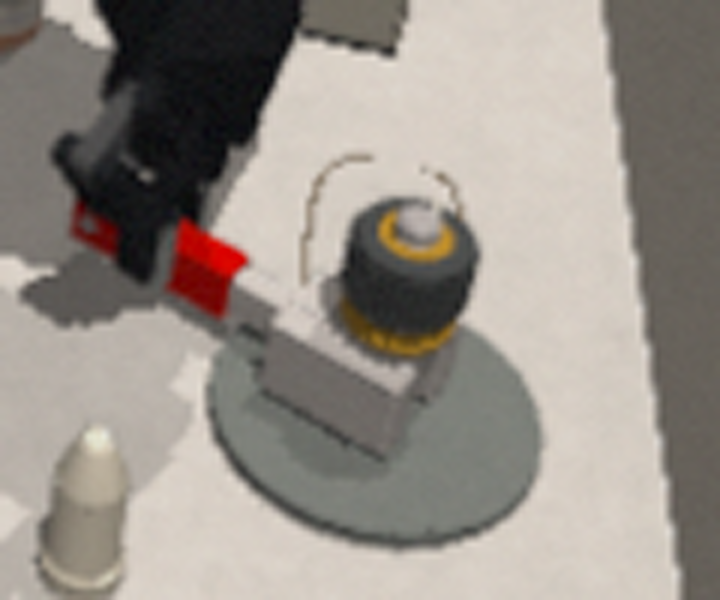

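The rod is now inside the slot with no contact force. I'll push in slowly to find the closed end.

```bash
python3 -m crank '[{"grip":1,"offset":[-2,0,0],"angular":[0,0,0]},{"grip":1,"offset":[-4,0,0],"angular":[0,0,0]},{"grip":1,"offset":[-4,0,0],"angular":[0,0,0]}]';python3 -m crank '[{"grip":1,"offset":[-1,0,0],"angular":[0,0,0]},{"grip":1,"offset":[-2,0,0],"angular":[0,0,0]},{"grip":1,"offset":[-2,0,0],"angular":[0,0,0]}]'; python3 - <<'E'
from h import *
need([.571,.10,.015],-1.4)
d=load('scene');cv2.imwrite('pics/y8.png',cv2.resize(d['pixels'][200:300,360:480,::-1],(720,600),interpolation=2))
E
```

```text
t: 6.35
tcp_pos: [0.5766, 0.1141, 0.0163]
tool_rot: [0.716, 0.698, -0.0, -0.0]
force: [-0.6, -0.5, -1.3]
finger_gap: 0.165
t: 6.65
tcp_pos: [0.5765, 0.1122, 0.0163]
tool_rot: [0.716, 0.698, -0.0, 0.0]
force: [0.7, 0.1, -1.3]
finger_gap: 0.17
t 6.65 tcp [576.5 112.2  16.3] ydir -1.43 q6 0.027 zax [-0. -0. -1.] F [ 0.71  0.07 -1.32] T [ 0.076  0.023 -0.023] gap 0.17
offset mm [-12.3  -5.2   1.3] rotvec deg [-0.    0.   -0.03]
```

View pics/y8.png

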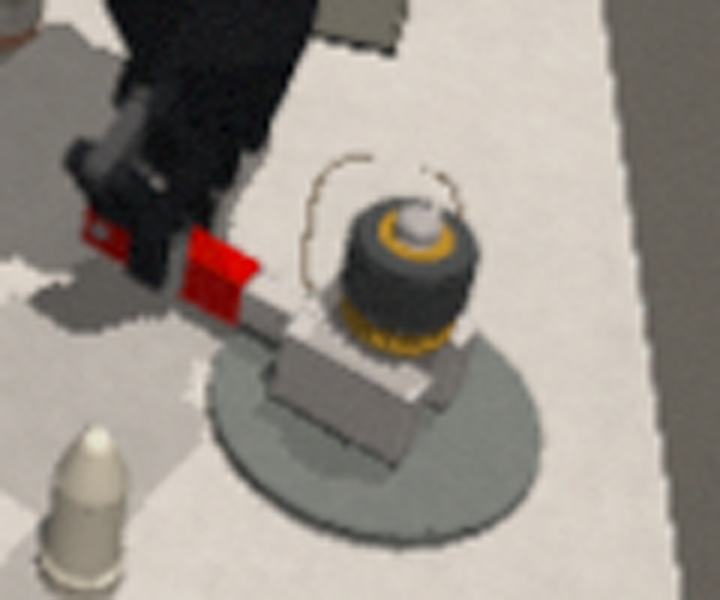

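```bash
python3 -m crank '[{"grip":1,"offset":[-1,0,0],"angular":[0,0,0]},{"grip":1,"offset":[-2,0,0],"angular":[0,0,0]},{"grip":1,"offset":[-2,0,0],"angular":[0,0,0]}]';python3 -m crank '[{"grip":1,"offset":[-1,0,0],"angular":[0,0,0]},{"grip":1,"offset":[-1,0,0],"angular":[0,0,0]}]';python3 -m crank '[{"grip":1,"offset":[-1,0,0],"angular":[0,0,0]},{"grip":1,"offset":[-1,0,0],"angular":[0,0,0]}]'
```

```text
t: 7.0
tcp_pos: [0.5765, 0.1101, 0.0163]
tool_rot: [0.716, 0.698, -0.0, 0.0]
force: [-0.5, -0.0, -1.3]
finger_gap: 0.168
t: 7.2
tcp_pos: [0.5765, 0.1096, 0.0163]
tool_rot: [0.716, 0.698, 0.0, -0.0]
force: [0.5, 2.9, -0.4]
finger_gap: 0.171
t: 7.4
tcp_pos: [0.5765, 0.1096, 0.0164]
tool_rot: [0.716, 0.698, 0.001, -0.0]
force: [1.0, 6.2, -0.6]
finger_gap: 0.169
```

Contact with the rod (6 N) came at TCP y=0.1096, so home is about 2 mm back. I'll back off and lower until it rests on the base.

```bash
python3 -m crank '[{"grip":1,"offset":[2,0,0],"angular":[0,0,0]},{"grip":1,"offset":[3.5,0,0],"angular":[0,0,0]},{"grip":1,"offset":[3.5,0,1.5],"angular":[0,0,0]},{"grip":1,"offset":[3.5,0,3],"angular":[0,0,0]},{"grip":1,"offset":[3.5,0,3],"angular":[0,0,0]}]';python3 -m crank '[{"grip":1,"offset":[0,0,0.7],"angular":[0,0,0]},{"grip":1,"offset":[0,0,0.7],"angular":[0,0,0]}]';python3 -m crank '[{"grip":1,"offset":[0,0,0.7],"angular":[0,0,0]},{"grip":1,"offset":[0,0,0.7],"angular":[0,0,0]}]'
```

```text
t: 7.9
tcp_pos: [0.5763, 0.1115, 0.013]
tool_rot: [0.716, 0.698, -0.0, -0.0]
force: [-0.2, -0.8, -1.4]
finger_gap: 0.166
t: 8.1
tcp_pos: [0.5765, 0.1116, 0.0125]
tool_rot: [0.716, 0.698, -0.0, -0.0]
force: [0.0, -0.6, -1.8]
finger_gap: 0.173
t: 8.3
tcp_pos: [0.5766, 0.1117, 0.0122]
tool_rot: [0.716, 0.698, -0.0, 0.0]
force: [-0.4, -0.3, 0.9]
finger_gap: 0.168
```

```bash
python3 -m crank '[{"grip":1,"offset":[0,0,0.4],"angular":[0,0,0]},{"grip":0.7,"offset":[0,0,0.4],"angular":[0,0,0]},{"grip":0.5,"offset":[0,0,0.4],"angular":[0,0,0]},{"grip":0,"offset":[0,0,0.4],"angular":[0,0,0]},{"grip":0,"offset":[0,0,0.4],"angular":[0,0,0]},{"grip":0,"offset":[0,0,0.4],"angular":[0,0,0]}]';python3 -m crank '[{"grip":0,"offset":[10,0,-40],"angular":[0,0,0]},{"grip":0,"offset":[20,0,-90],"angular":[0,0,0]},{"grip":0,"offset":[20,0,-140],"angular":[0,0,0]},{"grip":0,"offset":[20,0,-150],"angular":[0,0,0]},{"grip":0,"offset":[20,0,-150],"angular":[0,0,0]}]'; python3 - <<'E'
from h import *
need([.571,.0205,.16],60)
for n in('scene','wrist'):
    d=load(n);cv2.imwrite(f'pics/{n}9.png',d['pixels'][:,:,::-1])
cv2.imwrite('pics/y9.png',cv2.resize(cv2.imread('pics/scene9.png')[200:300,360:480],(720,600),interpolation=2))
E
```

```text
t: 8.9
tcp_pos: [0.5765, 0.1118, 0.0114]
tool_rot: [0.716, 0.698, -0.0, -0.0]
force: [-0.0, 0.1, -0.1]
finger_gap: 0.958
t: 9.4
tcp_pos: [0.5786, 0.1319, 0.1641]
tool_rot: [0.716, 0.698, 0.002, 0.002]
force: [-0.0, 0.1, -0.0]
finger_gap: 1.0
t 9.4 tcp [578.6 131.9 164.1] ydir -1.42 q6 0.061 zax [ 5.9e-03  2.0e-04 -1.0e+00] F [-0.03  0.07 -0.02] T [-0.024 -0.004  0.04 ] gap 1.0
offset mm [-111.6   -4.9    4.1] rotvec deg [  0.31   0.16 -61.42]
```

View pics/y9.png

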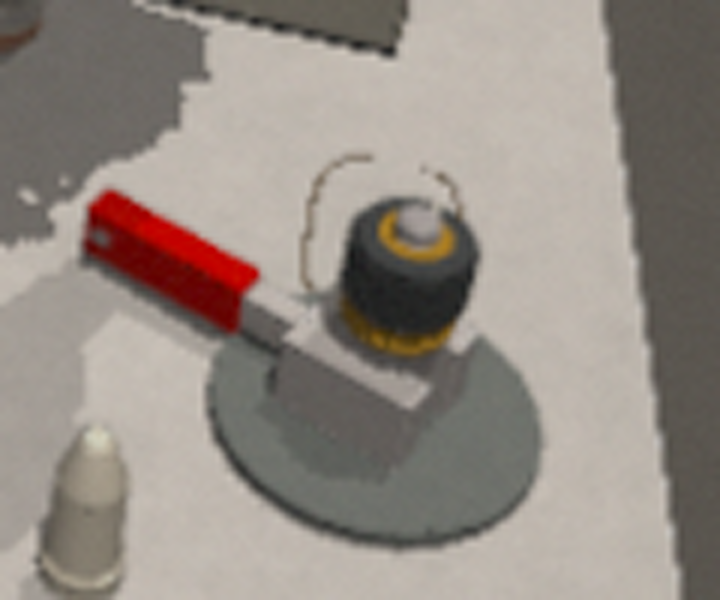

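View pics/wrist9.png

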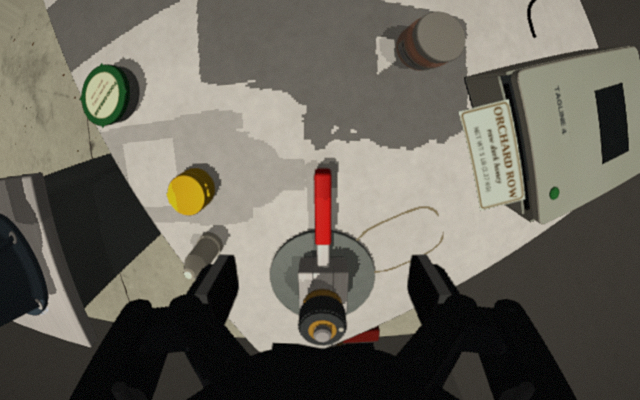

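The fork rests flat on the base with the rod in the slot and the foot above it. Rod top is at wrist pixel (321,336). I'll measure the rod axis from the wrist too.

```bash
python3 - <<'E'
from h import *
d=load('wrist')
cv2.imwrite('pics/w9.png',cv2.resize(d['pixels'][220:350,260:390,::-1],None,fx=5,fy=5,interpolation=2))
print(fish(d,320.5,335,.1035)*1000, fish(d,322,320,.095)*1000,fish(d,321,175,.0345)*1000)
for X in([.571,.0205,.1035],[.571,.0205,.008],[.631,.0205,.008],[.511,.0205,.008]):print(fishp(d,np.array(X)))
E
```

```text
[571.51352169  25.73327152 103.5       ] [573.02300202  35.71795407  95.        ] [574.86638724 147.09927487  34.5       ]
[320.08308425 339.32680927]
[320.86927884 280.64041622]
[374.16494953 278.81895935]
[267.92707867 280.88718787]
```

View pics/w9.png

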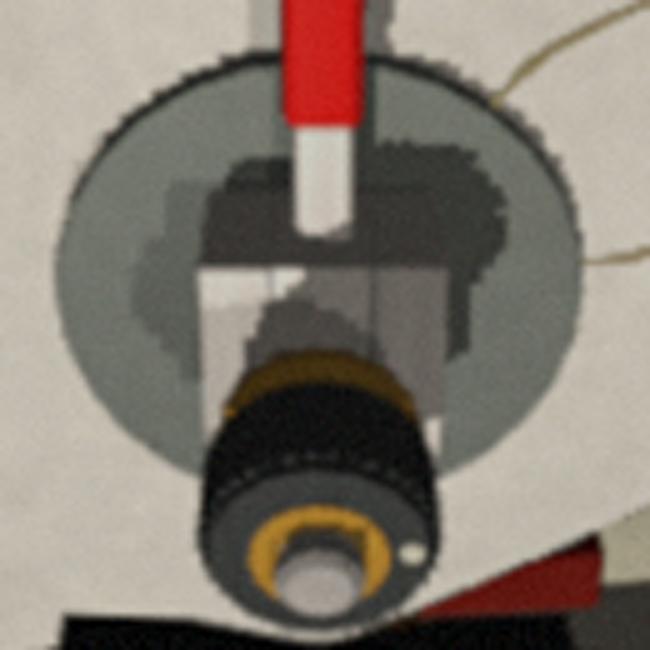

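The wrist view puts the rod axis in the arm's own frame at about (0.5735, 0.0225), 2–3 mm from the fixed cameras but matching the fork's kinematics. I'll centre on the collar by touch.

```bash
python3 -c "
from h import *
need([.5735,.0225,.16],-19)"
```

```text
t 9.55 tcp [575.5 131.6 159.7] ydir -1.45 q6 0.061 zax [-4.e-03 -1.e-04 -1.e+00] F [-0.02 -0.28 -0.85] T [-0.007  0.06   0.001] gap 0.998
offset mm [-109.1    0.8   -0.3] rotvec deg [-0.22  0.05 17.55]
```

```bash
python3 -m crank '[{"grip":0,"offset":[-50,0.8,0],"angular":[0,0,8]},{"grip":0,"offset":[-95,0.8,0],"angular":[0,0,16]},{"grip":0,"offset":[-109,0.8,0],"angular":[0,0,17.5]},{"grip":0,"offset":[-109,0.8,0],"angular":[0,0,17.5]},{"grip":0,"offset":[-109,0.8,30],"angular":[0,0,17.5]},{"grip":0,"offset":[-109,0.8,65],"angular":[0,0,17.5]},{"grip":0,"offset":[-109,0.8,90],"angular":[0,0,17.5]},{"grip":0,"offset":[-109,0.8,96],"angular":[0,0,17.5]},{"grip":0,"offset":[-109,0.8,96],"angular":[0,0,17.5]}]' 20; python3 - <<'E'
from h import *
need([.5735,.0225,.064],-19)
for n in('scene','wrist'):
    d=load(n);cv2.imwrite(f'pics/{n}10.png',d['pixels'][:,:,::-1])
cv2.imwrite('pics/y10.png',cv2.resize(cv2.imread('pics/scene10.png')[180:300,360:480],(600,600),interpolation=2))
E
```

```text
t: 10.45
tcp_pos: [0.5739, 0.0241, 0.064]
tool_rot: [0.813, 0.582, -0.001, -0.001]
force: [-0.4, -0.2, -0.4]
finger_gap: 1.0
t 10.45 tcp [573.9  24.1  64. ] ydir -18.83 q6 0.176 zax [-3.7e-03  9.0e-04 -1.0e+00] F [-0.4  -0.22 -0.45] T [ 0.002 -0.01  -0.009] gap 1.0
offset mm [-1.7  0.1  0. ] rotvec deg [-0.22  0.02  0.17]
```

View pics/y10.png

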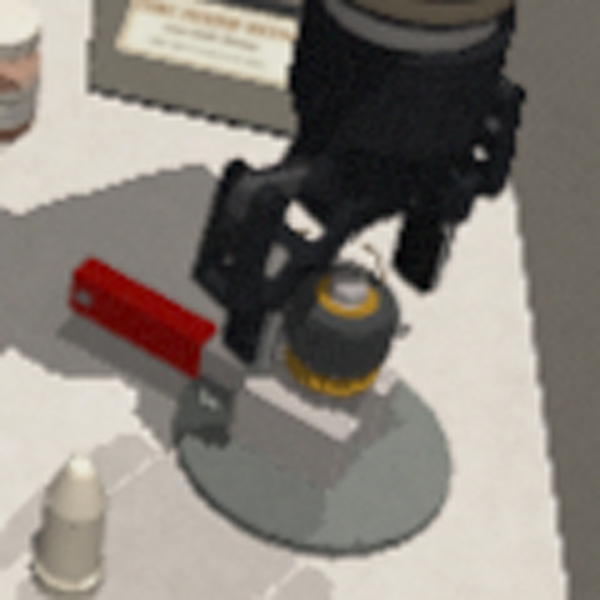

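View pics/wrist10.png

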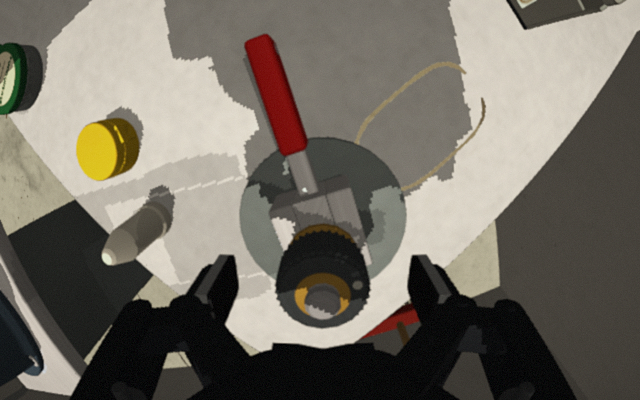

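The collar is at (322,295), between pads at u=237 and 411 (mid 324). I'll close lightly to feel for centring.

```bash
python3 -m crank '[{"grip":0.3,"offset":[0,0,0],"angular":[0,0,0]},{"grip":1,"offset":[0,0,0],"angular":[0,0,0]},{"grip":1,"offset":[0,0,0],"angular":[0,0,0]},{"grip":1,"offset":[0,0,0],"angular":[0,0,0]},{"grip":1,"offset":[0,0,0],"angular":[0,0,0]}]' 20; python3 - <<'E'
from h import *
s=manip.sense();R=Ro.from_quat(s['tool_rot']).as_matrix();print('tool F',R.T@s['force'],'T',R.T@s['ft_torque'])
need([.5735,.0225,.064],-19)
d=load('wrist');cv2.imwrite(f'pics/w11.png',d['pixels'][:,:,::-1])
E
```

```text
t: 11.05
tcp_pos: [0.5748, 0.023, 0.0667]
tool_rot: [0.814, 0.581, 0.0, -0.0]
force: [-2.6, 0.7, 6.6]
finger_gap: 0.493
tool F [-0.19612688 -2.63993797 -6.62691188] T [ 0.32549672 -0.01884896  0.01279692]
t 11.05 tcp [574.8  23.   66.7] ydir -18.95 q6 0.176 zax [-1.e-04  3.e-04 -1.e+00] F [-2.56  0.67  6.63] T [ 0.088  0.314 -0.013] gap 0.493
offset mm [-0.9 -1.   2.7] rotvec deg [-0.01 -0.02  0.05]
```

View pics/w11.png

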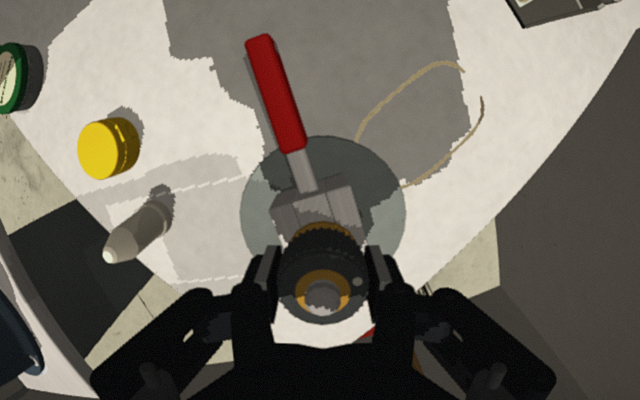

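The light grip holds with only about 2.6 N lateral, so centring is within a millimetre. I'll open and wind the wrist back 85° so one stroke has enough range.

```bash
python3 -m crank '[{"grip":0,"offset":[0,0,0],"angular":[0,0,0]},{"grip":0,"offset":[0,0,0],"angular":[0,0,0]},{"grip":0,"offset":[0,0,0],"angular":[0,0,-8]},{"grip":0,"offset":[0,0,0],"angular":[0,0,-16]},{"grip":0,"offset":[0,0,0],"angular":[0,0,-24]},{"grip":0,"offset":[0,0,0],"angular":[0,0,-32]},{"grip":0,"offset":[0,0,0],"angular":[0,0,-40]},{"grip":0,"offset":[0,0,0],"angular":[0,0,-48]},{"grip":0,"offset":[0,0,0],"angular":[0,0,-56]},{"grip":0,"offset":[0,0,0],"angular":[0,0,-64]}]' 20; python3 -m crank '[{"grip":0,"offset":[0,0,0],"angular":[0,0,-8]},{"grip":0,"offset":[0,0,0],"angular":[0,0,-16]},{"grip":0,"offset":[0,0,0],"angular":[0,0,-21]},{"grip":0,"offset":[0,0,0],"angular":[0,0,-21]}]'; python3 - <<'E'
from h import *
need([.5738,.0228,.064],66)
for n in('scene',):
    d=load(n);cv2.imwrite(f'pics/y12.png',cv2.resize(d['pixels'][180:300,360:480,::-1],(600,600),interpolation=2))
E
```

```text
t: 12.1
tcp_pos: [0.5752, 0.0226, 0.0654]
tool_rot: [0.38, 0.925, -0.0, 0.0]
force: [0.0, -0.1, 0.6]
finger_gap: 0.997
t: 12.5
tcp_pos: [0.5752, 0.0226, 0.0654]
tool_rot: [0.207, 0.978, -0.0, 0.0]
force: [-0.4, 0.8, 0.2]
finger_gap: 0.999
t 12.5 tcp [575.2  22.6  65.4] ydir 66.05 q6 -1.307 zax [ 1.e-04 -1.e-04 -1.e+00] F [-0.38  0.82  0.21] T [-0.026  0.03  -0.014] gap 0.999
offset mm [ 1.4 -0.4  1.4] rotvec deg [-0.    0.01  0.05]
```

View pics/y12.png

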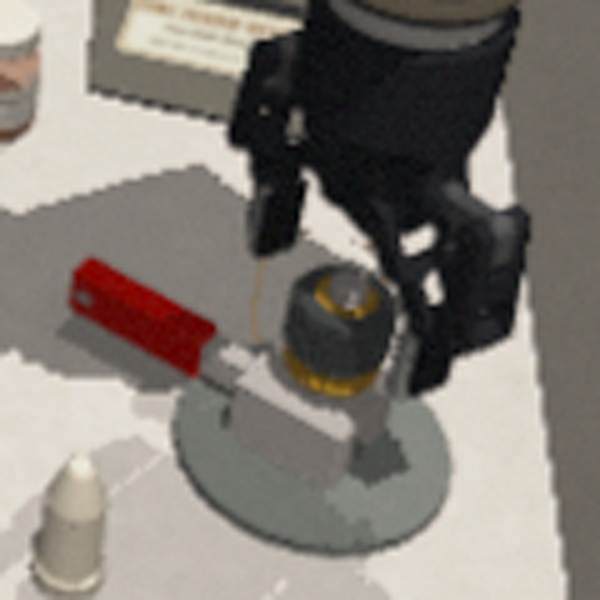

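```bash
python3 -m crank '[{"grip":0.3,"offset":[0,0,0],"angular":[0,0,0]},{"grip":1,"offset":[0,0,0],"angular":[0,0,0]},{"grip":1,"offset":[0,0,0],"angular":[0,0,0]},{"grip":1,"offset":[0,0,0],"angular":[0,0,0]},{"grip":1,"offset":[0,0,0],"angular":[0,0,0]}]' 50; cat >> h.py <<'E'
def st():
    s=manip.sense();R=Ro.from_quat(s['tool_rot']).as_matrix()
    print('t',round(s['t'],2),'tcp',np.round(s['tcp_pos']*1000,1),'ydir',round(np.degrees(np.arctan2(R[1,1],R[0,1])),1),'q6',round(s['q'][5],3),'toolF',np.round(R.T@s['force'],1),'toolT',np.round(R.T@s['ft_torque'],3),'gap',round(s['finger_gap'],3),'tau6',round(s['tau'][5],3))
E
python3 -c "
from h import *
st()"
```

```text
t: 13.05
tcp_pos: [0.574, 0.0205, 0.0663]
tool_rot: [0.206, 0.978, -0.002, -0.001]
force: [-3.8, -8.0, 7.4]
finger_gap: 0.491
t 13.05 tcp [574.   20.5  66.3] ydir 66.2 q6 -1.307 toolF [ 0.2 -8.9 -7.4] toolT [ 1.521  0.105 -0.087] gap 0.491 tau6 0.073
```

Touch centring gives the axis at (0.574, 0.0205) in the arm's frame. I'll re-centre by −2.4 mm in tool y and relax z, then begin turning clockwise (+ about tool z, which points down), following at 0.84 mm per 8°.

```bash
python3 -m crank '[{"grip":1,"offset":[0,-2.4,-1],"angular":[0,0,0]},{"grip":1,"offset":[0,-2.4,-1],"angular":[0,0,0]},{"grip":1,"offset":[0,-2.4,-1],"angular":[0,0,0]}]' ; python3 -c "
from h import *
st()"; python3 -m crank '[{"grip":1,"offset":[0,0,0.8],"angular":[0,0,8]},{"grip":1,"offset":[0,0,1.7],"angular":[0,0,16]},{"grip":1,"offset":[0,0,2.5],"angular":[0,0,24]},{"grip":1,"offset":[0,0,3.4],"angular":[0,0,32]},{"grip":1,"offset":[0,0,3.4],"angular":[0,0,32]}]'; python3 -c "
from h import *
st()
d=load('scene');cv2.imwrite(f'pics/y13.png',cv2.resize(d['pixels'][180:300,360:480,::-1],(600,600),interpolation=2))
d=load('wrist');cv2.imwrite(f'pics/w13.png',d['pixels'][:,:,::-1])"
```

```text
t: 13.35
tcp_pos: [0.574, 0.0204, 0.0665]
tool_rot: [0.207, 0.978, -0.0, -0.0]
force: [-1.6, -1.7, 2.0]
finger_gap: 0.487
t 13.35 tcp [574.   20.4  66.5] ydir 66.1 q6 -1.312 toolF [ 0.8 -2.2 -2. ] toolT [ 0.317  0.113 -0.073] gap 0.487 tau6 0.085
t: 13.85
tcp_pos: [0.5739, 0.0204, 0.0631]
tool_rot: [0.469, 0.883, -0.0, -0.0]
force: [-1.5, -2.4, 3.3]
finger_gap: 0.49
t 13.85 tcp [573.9  20.4  63.1] ydir 34.1 q6 -0.753 toolF [-1.2 -2.6 -3.3] toolT [ 0.493 -0.208  0.19 ] gap 0.49 tau6 0.291
```

View pics/y13.png

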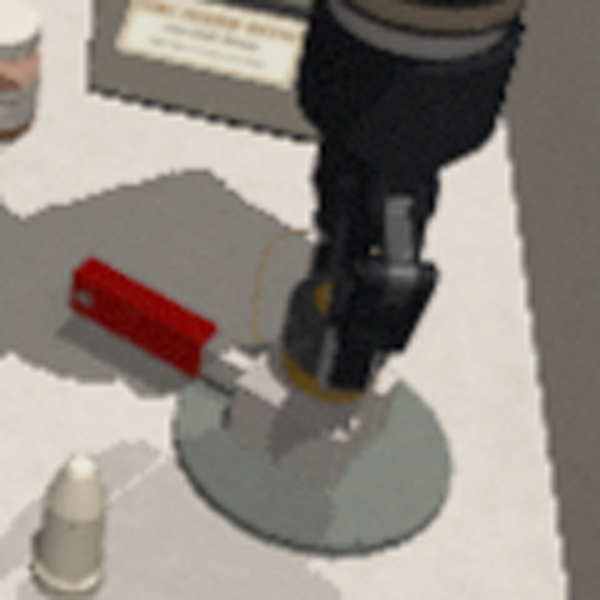

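View pics/w13.png

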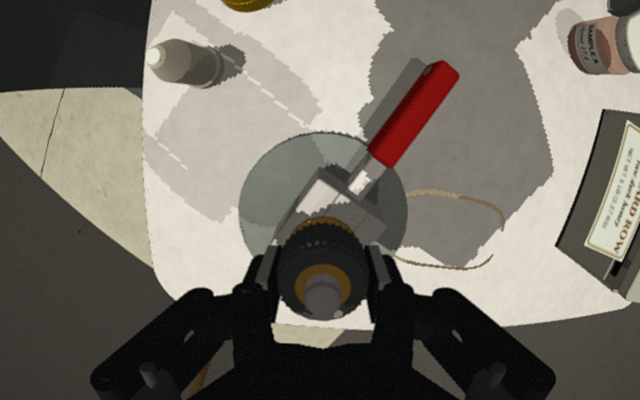

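```bash
python3 -m crank '[{"grip":1,"offset":[0,0,0.8],"angular":[0,0,8]},{"grip":1,"offset":[0,0,1.7],"angular":[0,0,16]},{"grip":1,"offset":[0,0,2.5],"angular":[0,0,24]}]' >/dev/null; python3 -c "
from h import *
st()"
python3 -m crank '[{"grip":1,"offset":[0,0,0.8],"angular":[0,0,8]}]' >/dev/null; python3 -c "
from h import *
st()"
python3 -m crank '[{"grip":1,"offset":[0,0,0.8],"angular":[0,0,8]}]' >/dev/null; python3 -c "
from h import *
st()"
python3 -m crank '[{"grip":1,"offset":[0,0,0.8],"angular":[0,0,8]}]' >/dev/null; python3 -c "
from h import *
st()
d=load('scene');cv2.imwrite(f'pics/y14.png',cv2.resize(d['pixels'][180:300,360:480,::-1],(600,600),interpolation=2))"
```

```text
t 14.25 tcp [573.9  20.4  60.6] ydir 9.9 q6 -0.332 toolF [-2.  -1.6 -2.5] toolT [ 0.393 -0.386 -0.137] gap 0.489 tau6 -0.789
t 14.35 tcp [573.8  20.3  59.8] ydir 1.9 q6 -0.192 toolF [-3.  -3.1 -2.2] toolT [ 0.282 -0.471 -0.128] gap 0.486 tau6 -0.788
t 14.45 tcp [573.8  20.4  59. ] ydir -6.1 q6 -0.052 toolF [-2.3 -2.3 -1.9] toolT [ 0.245 -0.486 -0.116] gap 0.484 tau6 -0.787
t 14.55 tcp [573.8  20.4  58.2] ydir -14.1 q6 0.087 toolF [-3.4 -1.  -1.9] toolT [ 0.153 -0.457 -0.172] gap 0.488 tau6 -0.786
```

View pics/y14.png

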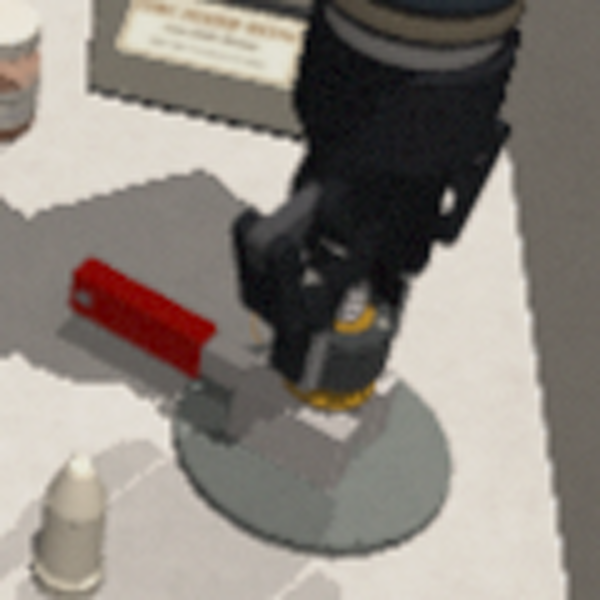

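```bash
for i in 1; do :; done
python3 -m crank '[{"grip":1,"offset":[0,0,0.4],"angular":[0,0,4]}]' >/dev/null; python3 -c "
from h import *
st()"
python3 -m crank '[{"grip":1,"offset":[0,0,0.4],"angular":[0,0,4]}]' >/dev/null; python3 -c "
from h import *
st()"
python3 -m crank '[{"grip":1,"offset":[0,0,0.4],"angular":[0,0,4]}]' >/dev/null; python3 -c "
from h import *
st()"
python3 -m crank '[{"grip":1,"offset":[0,0,0.4],"angular":[0,0,4]}]' >/dev/null; python3 -c "
from h import *
st()
d=load('scene');cv2.imwrite(f'pics/y15.png',cv2.resize(d['pixels'][230:280,400:460,::-1],(720,600),interpolation=2))
d=load('wrist');cv2.imwrite(f'pics/w15.png',cv2.resize(d['pixels'][160:340,220:420,::-1],(667,600),interpolation=2))"
```

```text
t 14.7 tcp [573.8  20.4  57.8] ydir -17.7 q6 0.152 toolF [-3.4 -0.7 -1.9] toolT [ 0.182 -0.496 -0.13 ] gap 0.492 tau6 -0.417
t 14.8 tcp [573.8  20.4  57.3] ydir -21.8 q6 0.222 toolF [-2.9 -1.2 -1.4] toolT [ 0.107 -0.548 -0.162] gap 0.489 tau6 -0.334
t 14.9 tcp [573.8  20.4  56.9] ydir -25.8 q6 0.292 toolF [-3.6  0.2 -2.5] toolT [ 0.076 -0.514 -0.209] gap 0.486 tau6 -0.328
t 15.0 tcp [573.8  20.4  56.5] ydir -29.8 q6 0.362 toolF [-4.  -1.  -1.4] toolT [ 0.071 -0.526 -0.127] gap 0.49 tau6 -0.328
```

View pics/y15.png

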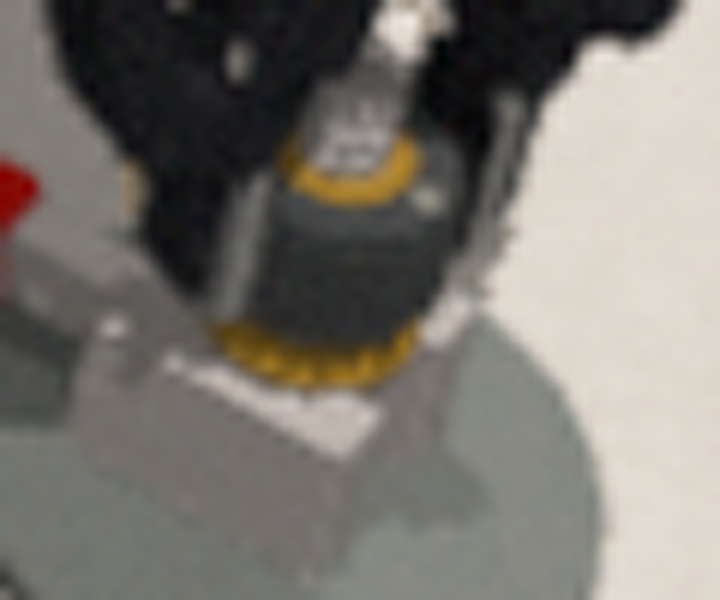

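View pics/w15.png

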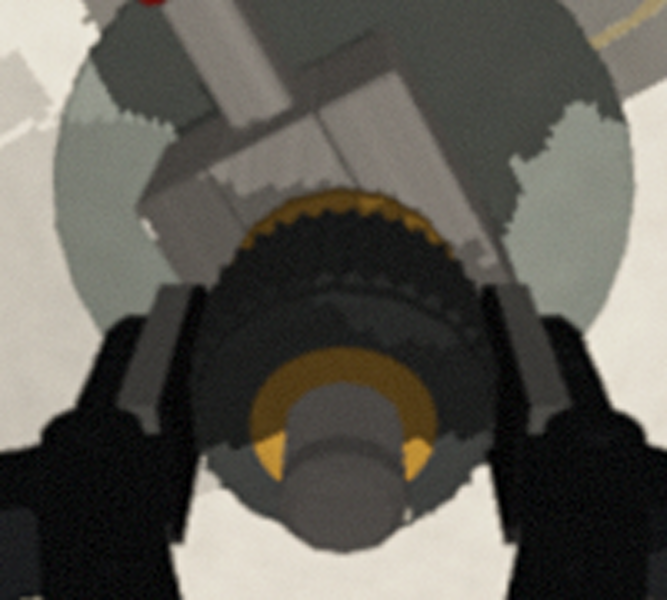

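```bash
python3 - <<'E'
from h import *
d=load('scene')
for z in (.040,.042,.044,.046,.048,.050,.052):
    P=np.array([w2p(d,np.array([.5705+.02*np.cos(t),.0205+.02*np.sin(t),z])) for t in np.linspace(0,6.28,400)])
    i=P[:,1].argmax(); print(z,P[i],'crop',(P[i]-[400,230]+.5)*12, P[:,0].min(),P[:,0].max())
E
```

```text
0.04 [426.10225786 264.87067703] crop [319.22709434 424.44812431] 414.5758949138877 433.720512996844
0.042 [426.26637278 264.21816505] crop [321.19647331 416.61798063] 414.7178748178361 433.89421542761465
0.044 [426.43101942 263.56353895] crop [323.17223302 408.76246746] 414.86030367181553 434.0684719157413
0.046 [426.59620038 262.90678844] crop [325.15440453 400.88146129] 415.00318360861326 434.2432851163675
0.048 [426.76191826 262.24790315] crop [327.14301911 392.97483783] 415.1465167745476 434.418657701629
0.05 [426.92817569 261.58687266] crop [329.13810823 385.04247197] 415.29030532957506 434.59459236079033
0.052 [427.0949753  260.92368648] crop [331.13970355 377.0842378 ] 415.434551447399 434.7710918003819
```

The foot's lower edge is at scene crop (320,388), so z≈49 mm, about 7 mm above the fork (42 mm). That is roughly 65° more to contact. The drag baseline is 0.13–0.17 N m.

```bash
python3 -m crank '[{"grip":1,"offset":[0,0,0.8],"angular":[0,0,8]},{"grip":1,"offset":[0,0,1.7],"angular":[0,0,16]},{"grip":1,"offset":[0,0,2.5],"angular":[0,0,24]},{"grip":1,"offset":[0,0,3.4],"angular":[0,0,32]},{"grip":1,"offset":[0,0,4.2],"angular":[0,0,40]}]' >/dev/null; python3 -c "
from h import *
st()"
python3 -m crank '[{"grip":1,"offset":[0,0,0.4],"angular":[0,0,4]}]' >/dev/null; python3 -c "
from h import *
st()"
python3 -m crank '[{"grip":1,"offset":[0,0,0.4],"angular":[0,0,4]}]' >/dev/null; python3 -c "
from h import *
st()"
python3 -m crank '[{"grip":1,"offset":[0,0,0.4],"angular":[0,0,4]}]' >/dev/null; python3 -c "
from h import *
st()
d=load('scene');cv2.imwrite(f'pics/y16.png',cv2.resize(d['pixels'][230:280,400:460,::-1],(720,600),interpolation=2))
d=load('wrist');cv2.imwrite(f'pics/w16.png',cv2.resize(d['pixels'][160:340,220:420,::-1],(667,600),interpolation=2))"
```

```text
t 15.65 tcp [573.7  20.5  52.6] ydir -70.0 q6 1.063 toolF [-2.6  2.  -4. ] toolT [-0.277 -0.54  -0.257] gap 0.485 tau6 -0.663
t 15.75 tcp [573.7  20.5  52.2] ydir -73.9 q6 1.131 toolF [-3.8  2.  -4.2] toolT [-0.327 -0.55  -0.227] gap 0.488 tau6 0.023
t 15.85 tcp [573.7  20.5  51.8] ydir -77.8 q6 1.2 toolF [-2.5  1.9 -4.3] toolT [-0.332 -0.49  -0.311] gap 0.489 tau6 -0.154
t 15.95 tcp [573.7  20.5  51.5] ydir -81.8 q6 1.269 toolF [-2.   2.4 -4.2] toolT [-0.306 -0.54  -0.325] gap 0.487 tau6 -0.141
```

View pics/y16.png

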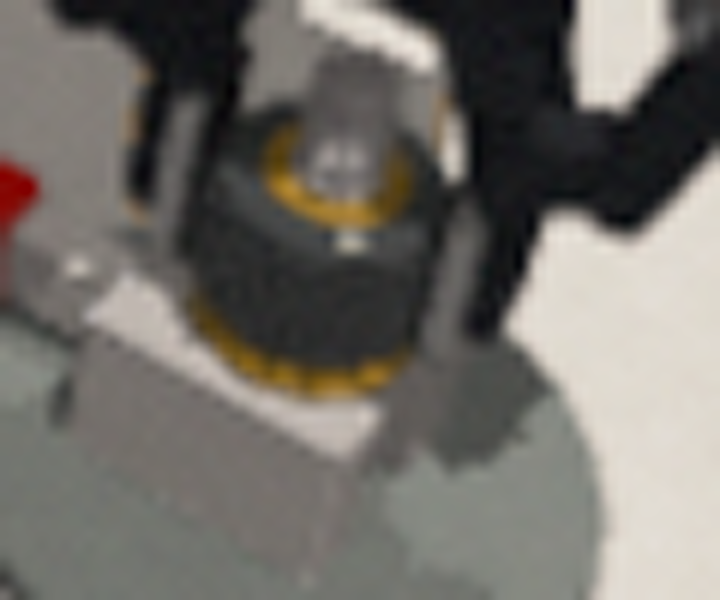

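View pics/w16.png

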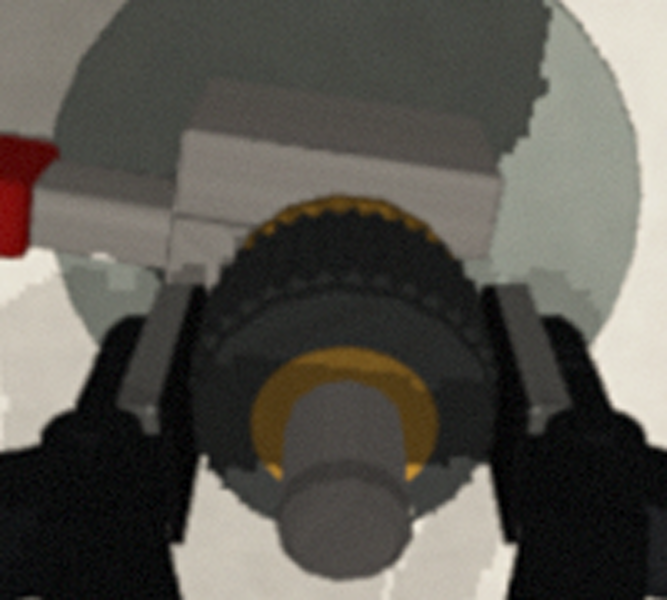

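Contact has come: moment rose from about 0.15 to 0.32 N m (≈0.065 N m per mm). In scene the brass foot fell only ~9 px while the collar fell ~20 px, so it is pressed about 2.5 mm, about 11 N. Both estimates agree on near half way, so I'll stop and release.

```bash
python3 -m crank '[{"grip":1,"offset":[0,0,0],"angular":[0,0,0]},{"grip":1,"offset":[0,0,-0.8],"angular":[0,0,0]},{"grip":1,"offset":[0,0,-0.8],"angular":[0,0,0]}]' ; python3 -c "
from h import *
st()"; python3 -m crank '[{"grip":0.5,"offset":[0,0,0],"angular":[0,0,0]},{"grip":0,"offset":[0,0,0],"angular":[0,0,0]},{"grip":0,"offset":[0,0,0],"angular":[0,0,0]},{"grip":0,"offset":[0,0,0],"angular":[0,0,0]},{"grip":0,"offset":[0,0,-20],"angular":[0,0,0]},{"grip":0,"offset":[0,0,-60],"angular":[0,0,0]},{"grip":0,"offset":[0,0,-110],"angular":[0,0,0]},{"grip":0,"offset":[0,0,-150],"angular":[0,0,0]},{"grip":0,"offset":[0,0,-150],"angular":[0,0,0]}]'; python3 -c "
from h import *
st()
d=load('scene');cv2.imwrite(f'pics/y17.png',cv2.resize(d['pixels'][230:280,400:460,::-1],(720,600),interpolation=2));cv2.imwrite('pics/scene17.png',d['pixels'][:,:,::-1])
d=load('wrist');cv2.imwrite(f'pics/w17.png',d['pixels'][:,:,::-1])"
```

```text
t: 16.35
tcp_pos: [0.5737, 0.0205, 0.0516]
tool_rot: [0.997, 0.071, -0.0, -0.0]
force: [-2.8, -3.0, 1.1]
finger_gap: 0.489
t 16.35 tcp [573.7  20.5  51.6] ydir -81.8 q6 1.27 toolF [-3.2  2.6 -1.1] toolT [-0.482 -0.477 -0.183] gap 0.489 tau6 0.135
t: 17.25
tcp_pos: [0.5787, 0.0204, 0.2086]
tool_rot: [0.997, 0.071, 0.007, 0.001]
force: [0.4, 0.8, -0.7]
finger_gap: 1.001
t 17.25 tcp [578.7  20.4 208.6] ydir -81.9 q6 1.271 toolF [ 0.5 -0.8  0.7] toolT [ 0.017 -0.029 -0.036] gap 1.001 tau6 0.0
```

View pics/y17.png

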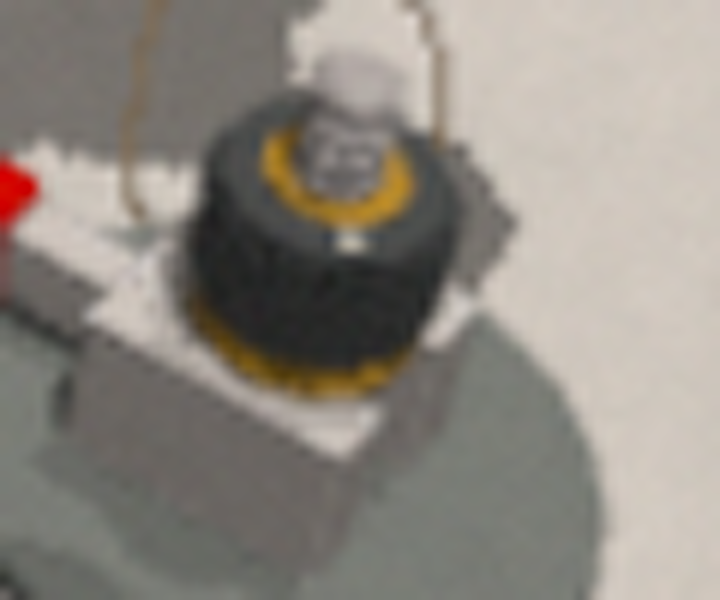

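View pics/scene17.png

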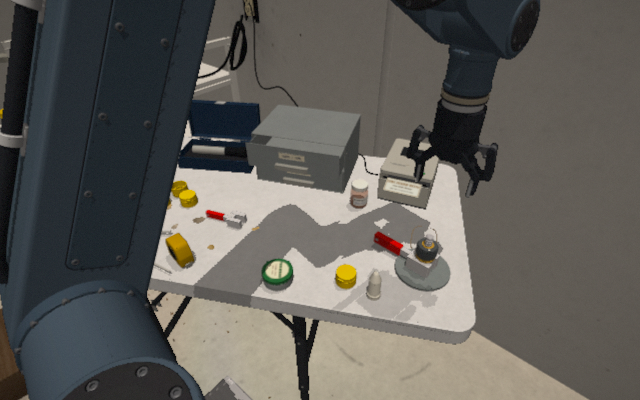

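Released and clear; bystanders are in their places. For a stricter check of the compression, I'll compare before and after in column profiles.

```bash
python3 - <<'E'
from h import *
a=cv2.imread('pics/scene9.png');b=cv2.imread('pics/scene17.png');d=load('scene')
A=cv2.resize(a[225:275,405:445],(400,500),interpolation=2);B=cv2.resize(b[225:275,405:445],(400,500),interpolation=2)
cv2.imwrite('pics/cmp.png',np.hstack([A,B]))
def col(im):
    # brass mask
    h=cv2.cvtColor(im,cv2.COLOR_BGR2HSV);m=(h[...,0]>12)&(h[...,0]<30)&(h[...,1]>120)&(h[...,2]>50)
    for u in (422,424,426,428):
        print(u,[(v,int(h[v,u,1]),int(h[v,u,2]),int(m[v,u])) for v in range(246,268)])
for n,im in(('before',a),('after',b)): print(n);col(im)
for z in (.0395,.042,.0515,.0545,.0555,.0575,.0585):
    print(z,[round(w2p(d,np.array([.5705+r*np.cos(t),.0205+r*np.sin(t),z]))[1],2) for r in(.02,.0215) for t in (np.radians(-140),)])
E
```

```text
before
422 [(246, 7, 37, 0), (247, 7, 37, 0), (248, 23, 33, 0), (249, 23, 34, 0), (250, 8, 34, 0), (251, 15, 34, 0), (252, 14, 37, 0), (253, 48, 48, 0), (254, 121, 61, 1), (255, 212, 95, 1), (256, 205, 122, 1), (257, 174, 98, 1), (258, 77, 73, 0), (259, 17, 76, 0), (260, 19, 93, 0), (261, 22, 130, 0), (262, 22, 163, 0), (263, 22, 161, 0), (264, 22, 149, 0), (265, 19, 108, 0), (266, 19, 95, 0), (267, 24, 96, 0)]
424 [(246, 6, 41, 0), (247, 7, 39, 0), (248, 21, 37, 0), (249, 0, 36, 0), (250, 7, 35, 0), (251, 7, 36, 0), (252, 7, 36, 0), (253, 23, 33, 0), (254, 57, 45, 0), (255, 201, 61, 1), (256, 203, 83, 1), (257, 209, 99, 1), (258, 138, 89, 1), (259, 36, 78, 0), (260, 13, 80, 0), (261, 21, 111, 0), (262, 23, 158, 0), (263, 24, 161, 0), (264, 25, 162, 0), (265, 20, 152, 0), (266, 22, 114, 0), (267, 21, 96, 0)]
426 [(246, 22, 35, 0), (247, 7, 38, 0), (248, 14, 37, 0), (249, 7, 37, 0), (250, 8, 33, 0), (251, 21, 36, 0), (252, 14, 36, 0), (253, 14, 36, 0), (254, 17, 44, 0), (255, 70, 62, 0), (256, 203, 84, 1), (257, 199, 114, 1), (258, 178, 116, 1), (259, 84, 79, 0), (260, 14, 74, 0), (26
[... 1809 characters left out ...]
, 144, 163, 1), (249, 26, 140, 0), (250, 29, 149, 0), (251, 4, 67, 0), (252, 16, 49, 0), (253, 23, 44, 0), (254, 18, 43, 0), (255, 19, 40, 0), (256, 12, 43, 0), (257, 0, 40, 0), (258, 18, 43, 0), (259, 18, 43, 0), (260, 70, 58, 0), (261, 200, 106, 1), (262, 153, 142, 1), (263, 51, 149, 0), (264, 22, 173, 0), (265, 21, 184, 0), (266, 20, 202, 0), (267, 21, 184, 0)]
0.0395 [np.float64(265.03), np.float64(265.57)]
0.042 [np.float64(264.22), np.float64(264.76)]
0.0515 [np.float64(261.09), np.float64(261.63)]
0.0545 [np.float64(260.09), np.float64(260.63)]
0.0555 [np.float64(259.76), np.float64(260.3)]
0.0575 [np.float64(259.09), np.float64(259.63)]
0.0585 [np.float64(258.75), np.float64(259.29)]
```

View pics/cmp.png

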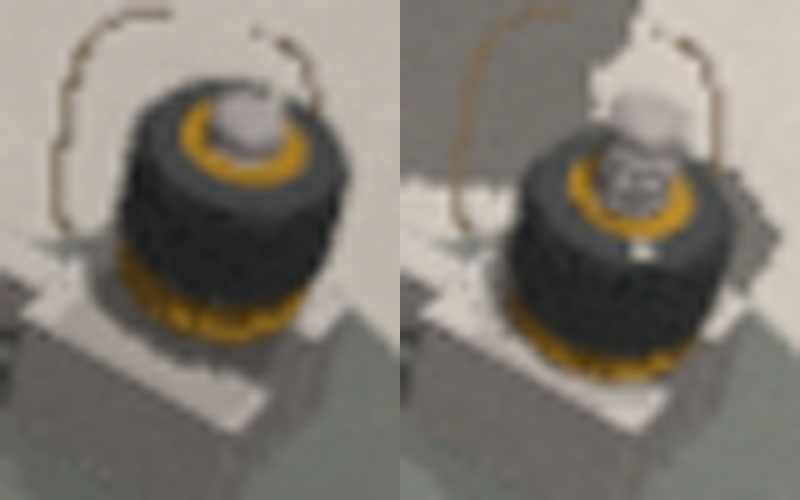

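The column profiles put the foot's drop at 12.1–12.5 mm against 15.5 mm for the collar, a press of about 3 mm. I'll cross-check with the wrist pictures taken while gripping, where the camera moves with the collar.

```bash
python3 - <<'E'
from h import *
d=load('wrist');s=manip.sense();Rt=Ro.from_quat(s['tool_rot']).as_matrix();p=s['tcp_pos']
Rc=np.array(d['R']);t=np.array(d['t'])
# camera in tool frame: X_c = Rc (Rt x + p)+t
Rct=Rc@Rt; tct=Rc@p+t
dd=dict(intrinsics=d['intrinsics'],R=Rct,t=tct)
# foot far edge in tool frame: circle r=.02 about tool z at depth zt (tcp z .0565 in w15; foot bottom zf -> depth .0565-zf)
def far(depth):
    P=np.array([fishp(dd,np.array([.02*np.cos(a),.02*np.sin(a),depth])) for a in np.linspace(0,6.28,300)])
    return P[P[:,1].argmin()]
for dep in (0,.002,.004,.006,.008,.010,.012,.014): print(dep,far(dep))
for n in('w15','w16'):
    im=cv2.imread(f'pics/{n}.png').astype(float); 
    for uc in (320,340,360):
      st_=im[150:235,uc-8:uc+9].mean(1); ch=st_[:,2]-st_[:,0]
      print(n,uc,[(150+i,int(ch[i])) for i in range(20,80,3)])
E
```

```text
0 [322.66843714 225.28258625]
0.002 [322.66303895 223.77007222]
0.004 [322.65776671 222.2929417 ]
0.006 [322.6526163  220.85003232]
0.008 [322.64758375 219.44022901]
0.01 [322.64266528 218.06246176]
0.012 [322.63785722 216.71570361]
0.014 [322.63315609 215.39896857]
w15 320 [(170, 14), (173, 13), (176, 13), (179, 14), (182, 12), (185, 10), (188, 15), (191, 26), (194, 40), (197, 54), (200, 62), (203, 62), (206, 57), (209, 47), (212, 35), (215, 20), (218, 5), (221, -1), (224, -1), (227, 0)]
w15 340 [(170, 12), (173, 12), (176, 13), (179, 13), (182, 11), (185, 13), (188, 26), (191, 42), (194, 54), (197, 60), (200, 62), (203, 61), (206, 58), (209, 47), (212, 25), (215, 5), (218, -1), (221, 0), (224, 0), (227, 0)]
w15 360 [(170, 12), (173, 13), (176, 13), (179, 12), (182, 11), (185, 11), (188, 17), (191, 31), (194, 49), (197, 63), (200, 73), (203, 72), (206, 63), (209, 50), (212, 34), (215, 17), (218, 3), (221, 0), (224, -1), (227, 0)]
w16 320 [(170, 13), (173, 14), (176, 14), (179, 13), (182, 14), (185, 13), (188, 13), (191, 13), (194, 16), (197, 24), (200, 38), (203, 53), (206, 59), (209, 53), (212, 38), (215, 20), (218, 3), (221, 0), (224, -1), (227, 0)]
w16 340 [(170, 13), (173, 13), (176, 14), (179, 13), (182, 12), (185, 12), (188, 14), (191, 18), (194, 25), (197, 43), (200, 64), (203, 69), (206, 61), (209, 46), (212, 24), (215, 4), (218, 0), (221, -2), (224, 0), (227, 0)]
w16 360 [(170, 14), (173, 14), (176, 13), (179, 13), (182, 14), (185, 13), (188, 13), (191, 13), (194, 17), (197, 32), (200, 52), (203, 66), (206, 64), (209, 48), (212, 31), (215, 15), (218, 3), (221, -1), (224, 1), (227, 0)]
```

The wrist cross-check shows the foot rising 1.86 px towards the collar (≈2.65 mm, ≈11.6 N). All estimates give 2.4–3.2 mm, within the allowed 1–4.5 mm. The gripper is clear, so I'm handing in.

```bash
python3 -c "
from h import *
st(); print(manip.sign_off())"
```

```text
t 17.45 tcp [573.1  20.9 200.9] ydir -81.9 q6 1.271 toolF [-0.2  0.2  0.7] toolT [ 0.008 -0.004  0.002] gap 0.998 tau6 -0.0
the job is handed in; nothing more can be done
None
```

I put the larger fork flat on the base with its slot round the rod. I then screwed the collar about 148° clockwise until its foot pressed on the fork, released it, backed clear and handed in at about 17.5 s. No verdict was reported.

**Spring press:** my estimates are 2.4 to 3.2 mm, which means about 11 to 14 N and roughly half way.
- Scene pictures gave about 3 mm, and wrist pictures taken during the turn gave about 2.65 mm.
- The moment rose from 0.15 to 0.32 N m, giving about 2.4 mm. This is the weakest check, because the friction at the foot is unknown.
- I never measured the contact force directly.

**Fork position:** I backed it off 2 mm after feeling the rod at the slot's closed end. The 20 mm slot leaves about 2 mm of play either side of the rod. The last picture shows it flat, with the bystanders in view where they were.

**Disagreement:** the fixed cameras and the arm differed by 2 to 3 mm on where the rod stands. I centred on the collar by touch instead.

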